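# Load a flanged pipe into its cradle carriage and latch the carriage in the welding jig

## Robot

A 7-joint arm with a two-finger parallel gripper is mounted at the origin on the work surface. World frame = base frame: x ahead of the robot, y to its left, z up, the work surface at z = 0. Lengths are in m, angles in rad, forces in N, time in s.
With the tool pointing down it reaches from about 0.4 to 0.85 m from the base axis. Payload 4.5 kg.
Tool frame: the origin (TCP) lies between the finger pads; the fingertips stand 19 mm ahead of it and the grasp point (between the pads) is the TCP; z points along the fingers, y is the direction in which the jaws open and shut (so a half turn about z gives the same grasp; the last joint's range is limited). The gripper opens to 88 mm and grips with 3 to 60 N. Pads are 18 mm wide; open, the fingers measure 123 mm over their backs; the gripper's body (75 mm by 187 mm) begins 45 mm behind the grasp point.
Start: joints at [-1.186, 0.689, -0.195, 1.565, 0.157, 0.902, -0.215], TCP at [0.215, 0.587, 0.258] pointing down, gripper open.
Joint ranges: [-3.01, 3.01], [-0.46, 2.08], [-1.47, 1.51], [0.13, 2.56], [-1, 4.14], [0.04, 2.09], [-2.66, 2.66]. Speed limits (rad/s): [2.57, 2.57, 3.14, 3.14, 3.14, 3.14, 3.14].

## Interface

Orientations are given as a unit quaternion [x, y, z, w].
In Python, from plant import status, snapshot, finish_job, cut_out, tip_of gives the robot as it stands. The module is installed in compiled form; this text tells all that it offers.
- The arm moves only by the tool carry_out, never from a script. Its arguments are lists of equal length, an entry for each row: "linear": the shift along the world's x, y, z in m, a list of three; "roll": the turn about the world's z in rad. A call has 1 to 8 rows; each row is the pose to reach, as a shift and turn from the pose measured when the call began; what a row does not reach only later rows make up. A row lasts 1/12 s, in which the tool goes at most 41.7 mm and 7.16 degrees, less where a joint would pass 70% of its speed; a pose out of reach is approached as far as the arm can. A call with a gripper value outside its range is refused whole. "gripper" is the opening, from 0 (shut) to 1 (fully open), set as the call begins (left out, the last holds). The fingers move at their own pace and stop on an object; "grip_force" is the grip in N (left out, the last holds). Time passes only in rows, so rows that repeat a pose let the fingers close. It gives the time, the measured TCP pose, the force and the opening at its end, in the units of the state.
- status.get_state(): the state, without advancing time (a new reading comes with each control period).
- snapshot(name): name is "side" or "top"; returns a dict with "img" (480x640x3 uint8, red, green, blue), "range_z" (480x640 float32, m along the optical axis (not along the pixel's ray), 0 where there is no reading), "fx", "fy", "cx", "cy" (pixels), "k1" (the pictures are not rectified: a ray, as slopes to the right and down, at radius r is drawn at 1 + k1 r^2 times it, then the intrinsics apply), "world_from_camera" (4x4, takes a point from camera to world coordinates). Camera axes: x right, y down, z forward; pixel columns grow to the right and rows downward; lengths in m; the calibration is good to about 2 mm. A picture is of the moment at which its call begins.
- finish_job(): hands the job in, once; it reports no verdict.
Trained networks look in a picture, given as the dict that the camera call returned (one of the last four; its "shot" number tells which), for a name from the list of things; names that differ only in an ending like _2 or _b are one class to them, and where a whole thing is asked for, a point or a joint stands for the part that bears it (a point fixed in the world has none). Each returns a list of dicts, best first, with "confidence" (0 to 1); they miss things now and then, are a little off and sometimes report something else, mostly with a low value. They report only what shows in the picture. A call takes as long as a camera call. They do not tell look-alikes from the thing itself.
- cut_out(picture, query): "region" (480x640 bool, what is visible of it) and "pixel" ([column, row] in pixels, amid what is visible of it).
- tip_of(picture, query): "pixel" ([column, row] in pixels: a listed point, or the origin of a listed thing).
The state is a dict: "clock": time; "q": joint angles; "qd": joint speeds; "joint_torque": joint torques, N m; "tool_pos": TCP position; "eef_rot": TCP orientation; "contact_force": force on the tool from outside, world axes, zero at the start; "moment": the same for the moment, N m; "opening": opening from 0.0 (shut) to 1.0 (fully open).
Only numpy, scipy, OpenCV 4.12 (cv2) and the standard library are available. Lean on these libraries where they do the work, as an engineer would, in place of code of your own. Each camera call takes 0.05 s, during which the arm holds its last target.

## Task

Take the flanged pipe stub from the wooden rack and lay it in the V cradle of the metal carriage, its flange settled fully down in the narrow gap between the two front saddles and its long end on the rear saddle, and let go of it while the carriage still stands in front of the jig's rails. Then push the loaded carriage along the jig, under the bridge and against the sprung bumper, until the side pawl snaps in behind its front saddle and holds it; feel your way in and do not ram it. Leave the plain pipe and the tools on the table where they are.

Things in the scene. Friction and masses are not known exactly. Their poses are not given: they have to be found in the camera images.
- pipe: Flanged steel pipe stub, about 0.24 kg: 30 mm diameter, 108 long; flange 48 diameter, 10 thick. Origin on the axis, mid-flange; x along the pipe: short end at +33 mm, long end at -75. It lies level in one of two rack bays 90 mm apart (the other holds the plain pipe), axis 36 mm above the table; rack saddles at about x -64..-52 and 16..28, free to grip from above between x -46 and -12 mm
- pipe_tail (a point): centre of the end face of the flanged pipe's long end
- carriage: Loose light metal carriage, about 0.35 kg, 120 mm long (x, front +x), 110 wide (y); origin at the centre of its underside. Base plate 12 thick; three V saddles (45 degree flanks, tops z 35, within 21 mm of the middle) at x -60..-46, 8..18 and 32..52 carry the pipe along x. Finger room between x -46 and 8, down to the plate. Starts on the jig plate 180 to 205 mm short of the jig origin, off centre and turned a little
- gap (a point): Middle of the carriage's 14 mm wide flange gap (between middle and front saddle) at the seated pipe's axis height: carriage x 25, y 0, z 38 mm. The seated pipe has its origin here, its x axis along the carriage's x. With the flange not in the gap the pipe sits over 10 mm too high and hits the bridge
- tail (a point): Centre of the flat rear face of the carriage's tail bar, the face to push on: carriage x -60, z 12 mm; the face spans the full 110 mm width and z 0 to 24 mm, and is wide enough for two spread fingertips
- jig: Fixed jig. Origin on the table, on the track's middle line; +x the way the carriage is pushed. Base plate 8 mm thick, 156 wide, x -270..130; the carriage slides on it. Latched, the carriage's origin lies at x 0 +-10 mm: the stop head (bumper, pawl, bridge) is clamped anew each time, where is not told. Bridge: flat strap 13 mm ahead of the latched origin, 74..80 mm above the table (flange clears it by 4)
- mouth (a point): Start of the parallel guide rails on the jig's middle line, at jig x -50 mm, 8 mm above the table. Rails 14 mm high above the plate and 113 mm apart from here to jig x 78; before here they flare, to 143 mm apart at jig x -122. Rails and pawl are greased. The stop head's arms lie outside the rails, 72 to 82 mm from the middle line
- bumper (a joint): travel of the sprung rubber bumper at the track's end, m: 0 free, grows as the carriage presses it (1.6 N at first, 0.4 N more per mm). The pawl can drop from about 0.007 on; a rigid stop is met at about 0.011; the latched carriage keeps it at about 0.007
- pawl (a joint): angle of the sprung pawl on the jig's left (+y) rail, rad: 0 when in (also before the carriage comes), 0.10 to 0.16 while the front saddle's 104 mm wide shoulder (carriage x 32..52) pushes it aside, 0 again once it has dropped in behind the shoulder
- plain_pipe: the plain pipe stub without a flange in the same rack (30 mm diameter, 108 mm long; origin on its axis, 75 mm from one end, x along it), to be left alone
- hammer: hammer lying on the table, 260 mm long, to be left alone
- brush: hand brush lying on the table, 200 mm long, to be left alone
- grinder: yellow angle grinder lying on the table, about 300 mm long, 1.6 kg, to be left alone
- magnet: small red welding magnet with a steel face, 90 x 22 x 90 mm, to be left alone
Mind the look-alikes: they are no part of the job. What is shaped like the carriage but orange or purple is not meant.

How it is judged:
By the outcome, as a careful person would: the job done as asked, in the order asked, and still so for the second after the job is handed in, with the robot touching nothing.
It also fails if it takes over 64 s, if anything falls off the work surface, if the arm or the gripper's body presses on something with over 40 N, if the wrist force passes 120 N, or if a joint passes its speed limit or range.

## Working session

There is one attempt and no reset: what is moved stays moved. The work goes in short steps, Python scripts to look and compute and a tool call to move; the robot and the scene stay as the last step left them, time stands still between calls to the robot, and variables do not carry over. Pictures are saved under pics/ and viewed, and the job is handed in when it is done.

Besides the shell and the picture viewer there is one more tool, called after "Call:" as a command line: name --pt "numbers of a row" for each row, then --argument value for the rest. carry_out: Moves the arm, as the interface text tells. Its arguments: {"type":"object","properties":{"linear":{"type":"array"},"roll":{"type":"array"},"gripper":{"type":"number"},"grip_force":{"type":"number"}},"required":["linear","roll"]}

```bash
mkdir -p pics
cat > h.py <<'E'
import numpy as np, cv2, pickle
from plant import status, snapshot, finish_job, cut_out, tip_of
def ray(s,u,v):
    K=np.array([[s['fx'],0,s['cx']],[0,s['fy'],s['cy']],[0,0,1]]);
    p=cv2.undistortPoints(np.array([[[u,v]]],float),K,np.array([s['k1'],0,0,0,0.]))[0,0]
    return np.array([p[0],p[1],1.])
def pt_range(s,u,v,r=1):
    u0,v0=int(round(u)),int(round(v)); z=s['range_z'][v0-r:v0+r+1,u0-r:u0+r+1]; z=z[z>0]
    return (s['world_from_camera']@np.append(ray(s,u,v)*np.median(z),1))[:3]
def at_z(s,u,v,h):
    T=s['world_from_camera']; d=T[:3,:3]@ray(s,u,v); o=T[:3,3]; return o+d*(h-o[2])/d[2]
def cloud(s,mask=None):
    z=s['range_z']; m=z>0
    if mask is not None: m&=mask
    v,u=np.nonzero(m); K=np.array([[s['fx'],0,s['cx']],[0,s['fy'],s['cy']],[0,0,1]])
    p=cv2.undistortPoints(np.stack([u,v],1).astype(float)[:,None],K,np.array([s['k1'],0,0,0,0.]))[:,0]
    P=np.c_[p,np.ones(len(p))]*z[v,u][:,None]; T=s['world_from_camera']
    return P@T[:3,:3].T+T[:3,3],u,v
def proj(s,P):
    T=np.linalg.inv(s['world_from_camera']); c=T[:3,:3]@np.asarray(P)+T[:3,3]; a=c[:2]/c[2]; a=a*(1+s['k1']*(a@a))
    return np.array([s['fx']*a[0]+s['cx'],s['fy']*a[1]+s['cy']])
def save(s,n,crop=None,k=1):
    im=s['img'][:,:,::-1]
    if crop: im=im[crop[1]:crop[3],crop[0]:crop[2]]
    cv2.imwrite('pics/'+n+'.png',cv2.resize(im,None,fx=k,fy=k,interpolation=cv2.INTER_CUBIC))
E
python3 - <<'E'
from h import *
print(status.get_state())
for n in('top','side'):
    s=snapshot(n); save(s,n+'0'); pickle.dump(s,open(n+'0.pkl','wb')); print(n,s['world_from_camera'].round(3).tolist(),s['fx'],s['k1'])
    for q in('pipe','pipe_tail','carriage','gap','tail','jig','mouth','plain_pipe'):
        for d in tip_of(s,q)[:4]:
            try:w=pt_range(s,*d['pixel']).round(3)
            except Exception as e:w=None
            print(q,np.round(d['pixel'],1),round(d['confidence'],2),w)
E
```

```text
{'clock': 0.0, 'q': array([-1.18620081,  0.68998857, -0.19452448,  1.56634831,  0.15733337,
        0.90250474, -0.2150677 ]), 'qd': array([ 0.00095668,  0.00135763, -0.00100694,  0.00020028, -0.00157081,
        0.00030699, -0.00090351]), 'joint_torque': array([-1.28659387e-03, -5.27560186e+01, -1.26697954e+00, -1.53421319e+01,
       -5.25746180e-02,  7.02037607e-03,  1.76222215e-04]), 'tool_pos': array([0.21461814, 0.58635412, 0.25690628]), 'eef_rot': array([ 1.74427833e-01,  9.84669525e-01, -9.22466472e-04, -8.50512412e-05]), 'contact_force': array([-0.20377094, -0.11507119, -0.72740611]), 'moment': array([-0.00054652, -0.00493105, -0.01391944]), 'opening': 0.9959419603671846}
top [[-0.026, -0.986, 0.162, 0.25], [-1.0, 0.025, -0.012, -0.034], [0.008, -0.162, -0.987, 1.38], [0.0, 0.0, 0.0, 1.0]] 464.5914385380738 0.010154586673829428
pipe [409.6 229.4] 0.81 [ 0.499 -0.31   0.056]
pipe_tail [434.2 233.8] 0.74 [ 0.485 -0.382  0.051]
carriage [320.  235.3] 0.93 [ 0.494 -0.05   0.019]
carriage [480.3 228.7] 0.91 [ 0.504 -0.532  0.011]
carriage [204.1 350.7] 0.88 [0.168 0.291 0.012]
ca
[... 870 characters left out ...]
iage [175.2 206.4] 0.82 [0.173 0.271 0.01 ]
carriage [325.8 264.7] 0.7 [ 0.489 -0.067  0.021]
carriage [313.3 214.8] 0.7 [0.518 0.115 0.009]
carriage [421.5 459.4] 0.68 [ 0.502 -0.553  0.013]
gap [432.2 464.7] 0.96 [ 0.517 -0.568  0.012]
gap [248.8 337.7] 0.84 [ 0.27  -0.198  0.011]
gap [275.  428.7] 0.73 [ 0.269 -0.409  0.013]
gap [323.8 244.4] 0.71 [ 0.504 -0.01   0.027]
tail [287.5 337.3] 0.96 [ 0.349 -0.217  0.001]
tail [164.2 211.7] 0.95 [0.143 0.246 0.022]
tail [316.3 417.1] 0.86 [ 0.348 -0.417  0.024]
tail [326.5 279.4] 0.8 [ 0.475 -0.113  0.025]
jig [313.2 212.6] 0.56 [0.52  0.123 0.01 ]
mouth [317.9 220.7] 0.75 [0.523 0.092 0.007]
plain_pipe [410.6 342.7] 0.69 [ 0.575 -0.34   0.048]
```

View pics/top0.png

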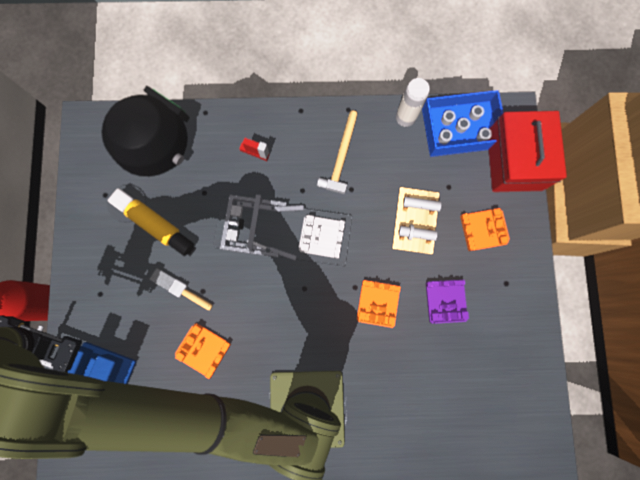

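View pics/side0.png

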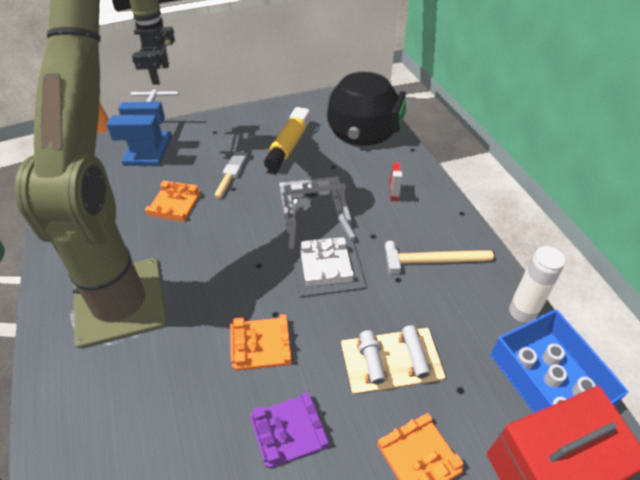

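The whitish metal carriage is on the jig plate at (322,235) in the top view. The orange ones at (203,350), (380,302) and (485,229) and the purple one at (447,300) are look-alikes. The flanged pipe appears to be in the lower rack bay at (418,232), with the plain one at (420,203). I'll confirm both in enlarged crops.

Run:
```python
from h import *
t=pickle.load(open('top0.pkl','rb')); s=pickle.load(open('side0.pkl','rb'))
save(t,'top0c',(210,170,450,280),3.3); save(s,'side0c',(270,160,450,400),2.5)
```

```text
(no output)
```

View pics/top0c.png

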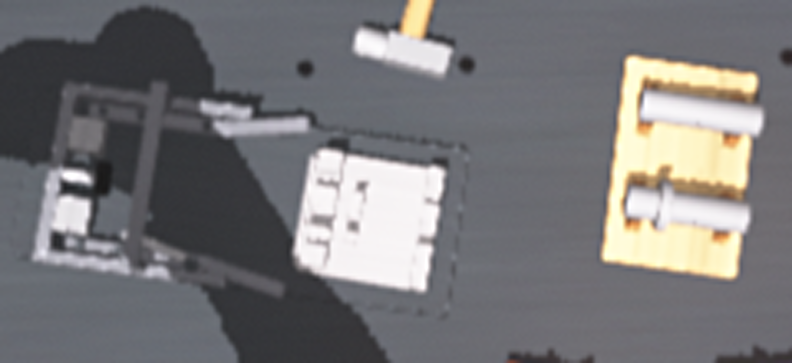

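View pics/side0c.png

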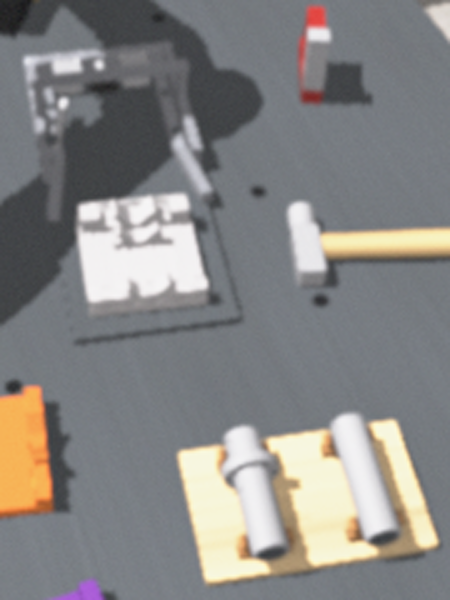

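```bash
cat > fit.py <<'E'
from h import *
from scipy.optimize import least_squares
def fitpipe(s,c0,yaw0,z=0.036,mask=None,zfree=False,flange=True):
    P,u,v=cloud(s,mask); d=np.hypot(P[:,0]-c0[0],P[:,1]-c0[1]); P=P[(d<0.1)&(P[:,2]>z-0.008)&(P[:,2]<z+.035)]
    def res(p,out=False):
        c,sn=np.cos(p[2]),np.sin(p[2]); dx=P[:,0]-p[0]; dy=P[:,1]-p[1]
        a=c*dx+sn*dy; b=-sn*dx+c*dy; zz=P[:,2]-(p[3] if zfree else z)
        r=np.hypot(b,zz)
        def cyl(x0,x1,R):
            qx=np.abs(a-(x0+x1)/2)-(x1-x0)/2; qr=r-R
            return np.where((qx>0)&(qr>0),np.hypot(qx,qr),np.maximum(qx,qr))
        dd=cyl(-.075,.033,.015)
        if flange: dd=np.minimum(dd,cyl(-.005,.005,.024))
        return dd
    p0=[*c0[:2],yaw0]+([z] if zfree else [])
    f=least_squares(lambda p:res(p)*1000,p0,loss='soft_l1',f_scale=1.5,x_scale=[.01,.01,.1]+([.01] if zfree else []),diff_step=1e-4)
    r=np.abs(res(f.x)); return f.x,len(P),np.median(r)*1000
def box(a,b,z,x0,x1,y0,y1,z0,z1):
    q=np.stack([np.abs(a-(x0+x1)/2)-(x1-x0)/2,np.abs(b-(y0+y1)/2)-(y1-y0)/2,np.abs(z-(z0+z1)/2)-(z1-z0)/2])
    return np.linalg.norm(np.maximum(q,0),axis=0)+np.minimum(q.max(0),0)
def fitcar(s,c0,yaw0,h=0.008,ztop=0.06,mask=None):
    P,u,v=cloud(s,mask); d=np.hypot(P[:,0]-c0[0],P[:,1]-c0[1]); P=P[(d<0.085)&(P[:,2]>h+.004)&(P[:,2]<ztop)]
    def res(p):
        c,sn=np.cos(p[2]),np.sin(p[2]); dx=P[:,0]-p[0]; dy=P[:,1]-p[1]
        a=c*dx+sn*dy; b=-sn*dx+c*dy; z=P[:,2]-h+p[3]
        D=box(a,b,z,-.06,.06,-.055,.055,0,.012)
        D=np.minimum(D,box(a,b,z,-.06,-.046,-.055,.055,0,.024))
        for x0,x1,w in((-.06,-.046,.021),(.008,.018,.021),(.032,.052,.021)):
            B=box(a,b,z,x0,x1,-w,w,0,.035); V=(( .038-np.abs(b)*0)-.015*2**.5+np.abs(b)-z) # >0 below V surface
            D=np.minimum(D,np.maximum(B,-V/2**.5))
        D=np.minimum(D,box(a,b,z,.032,.052,-.052,.052,0,.024))
        return D
    f=least_squares(lambda p:res(p)*1000,[*c0[:2],yaw0,0],loss='soft_l1',f_scale=1.5,x_scale=[.01,.01,.1,.01],diff_step=1e-4)
    return f.x,len(P),np.median(np.abs(res(f.x)))*1000
E
python3 - <<'E'
from fit import *
for n in('top','side'):
    s=pickle.load(open(n+'0.pkl','rb'))
    print(n,'pipe',fitpipe(s,[.50,-.315],1.4)); print('plain',fitpipe(s,[.575,-.34],1.4,flange=False))
    for y0 in(1.3,1.45):print('car',fitcar(s,[.49,-.05],y0))
    P,u,v=cloud(s)
    for nm,b in(('table',(.4,.45,-.15,0)),('plate?',(.48,.51,-.135,-.12))):
        m=(P[:,0]>b[0])&(P[:,0]<b[1])&(P[:,1]>b[2])&(P[:,1]<b[3]); print(nm,m.sum(),np.percentile(P[m,2],[10,50,90]).round(4))
    m=(abs(P[:,0]-.49)<.06)&(abs(P[:,1]+.05)<.07); h,e=np.histogram(P[m,2],np.arange(0,.06,.002)); print(h)
E
```

```text
top pipe (array([ 0.55771388, -0.33720712, -0.04807077]), 762, np.float64(14.048488132220104))
plain (array([ 0.51537503, -0.33205076,  2.76871878]), 735, np.float64(14.093929816783199))
car (array([ 4.90328815e-01, -5.08492068e-02,  1.37931664e+00,  1.25657246e-04]), 1540, np.float64(2.00401665851202))
car (array([ 4.90329658e-01, -5.08491656e-02,  1.37931747e+00,  1.25516997e-04]), 1540, np.float64(2.00401665851202))
table 871 [-0.0025  0.006   0.0214]
plate? 50 [0.0042 0.0074 0.0108]
[ 13  39  59  98  99  60  42  94 182 247 209 131  68  53  72  75  67  60
  52  51  46  25   8   3   1   0   0   0   0]
side pipe (array([ 0.55629587, -0.33971733,  0.05897098]), 1487, np.float64(12.923073634527299))
plain (array([ 0.51507372, -0.34066449,  2.74696696]), 1530, np.float64(13.942668789049455))
car (array([ 4.93502815e-01, -5.42378412e-02,  1.37576350e+00, -2.27103211e-04]), 2024, np.float64(1.2296054777998604))
car (array([ 4.93520502e-01, -5.42379586e-02,  1.37580144e+00, -2.27029835e-04]), 2024, np.float64(1.2316222101052248))
table 1170 [-0.0015  0.0066  0.0207]
plate? 69 [0.0058 0.008  0.01  ]
[  0   2  50 133 120  44  21  38 127 346 369 142  70 132 112 150 109  60
  59  80  90  39   3   0   0   0   0   0   0]
```

```bash
sed -i 's/def fitpipe(s,c0,yaw0,z=0.036,mask=None,zfree=False,flange=True):/def fitpipe(s,c0,yaw0,z=0.036,mask=None,zfree=False,flange=True):\n    cy,sy=np.cos(yaw0),np.sin(yaw0)/; s/P=P\[(d<0.1)&(P\[:,2\]>z-0.008)/P=P[(d<0.1)\&(np.abs(-sy*(P[:,0]-c0[0])+cy*(P[:,1]-c0[1]))<.035)\&(P[:,2]>z-0.004)/' fit.py
sed -i '0,/cy,sy=/s/^ *cy,sy=/    cy,sy=/' fit.py; sed -i '0,/yaw0))*$/s///' fit.py; sed -n 1,7p fit.py
python3 - <<'E'
from fit import *
for n in('top','side'):
    s=pickle.load(open(n+'0.pkl','rb'))
    print(n,'pipe',fitpipe(s,[.495,-.325],1.38)); print('plain',fitpipe(s,[.575,-.34],1.38,flange=False))
    # jig: ortho points with z 14..35 mm and higher
    P,u,v=cloud(s); m=(P[:,0]>.4)&(P[:,0]<.65)&(P[:,1]>-.2)&(P[:,1]<.25)
    H=np.zeros((250,450),np.float32)
    for p in P[m]: 
        i,j=int((p[0]-.4)*1000),int((p[1]+.2)*1000)
        for a in(-1,0,1):
            for b in (-1,0,1):
                if 0<=i+a<250 and 0<=j+b<450: H[i+a,j+b]=max(H[i+a,j+b],p[2])
    im=cv2.applyColorMap((np.clip(H/.09,0,1)*255).astype(np.uint8),cv2.COLORMAP_JET)[::-1,::-1]; cv2.imwrite(f'pics/h_{n}.png',cv2.resize(im,None,fx=1.7,fy=1.7))
E
```

```text
from h import *
from scipy.optimize import least_squares
def fitpipe(s,c0,yaw0,z=0.036,mask=None,zfree=False,flange=True):
    cy,sy=np.cos(yaw0),np.sin(
    P,u,v=cloud(s,mask); d=np.hypot(P[:,0]-c0[0],P[:,1]-c0[1]); P=P[(d<0.1)&(np.abs(-sy*(P[:,0]-c0[0])+cy*(P[:,1]-c0[1]))<.035)&(P[:,2]>z-0.004)&(P[:,2]<z+.035)]
    def res(p,out=False):
        c,sn=np.cos(p[2]),np.sin(p[2]); dx=P[:,0]-p[0]; dy=P[:,1]-p[1]Traceback (most recent call last):
  File "<stdin>", line 1, in <module>
  File "fit.py", line 4
    cy,sy=np.cos(yaw0),np.sin(
                             ^
SyntaxError: '(' was never closed
```

```bash
sed -i '4s/.*/    cy,sy=np.cos(yaw0),np.sin(yaw0)/' fit.py
cat > hm.py <<'E'
from fit import *
def hmap(s,n,x0=.4,x1=.65,y0=-.2,y1=.25,zm=.09):
    P,u,v=cloud(s); H=np.zeros((int((x1-x0)*1000),int((y1-y0)*1000)),np.float32)
    m=(P[:,0]>x0)&(P[:,0]<x1)&(P[:,1]>y0)&(P[:,1]<y1)
    for p in P[m]:
        i,j=int((p[0]-x0)*1000),int((p[1]-y0)*1000)
        H[max(i-1,0):i+2,max(j-1,0):j+2]=np.maximum(H[max(i-1,0):i+2,max(j-1,0):j+2],p[2])
    im=cv2.applyColorMap((np.clip(H/zm,0,1)*255).astype(np.uint8),cv2.COLORMAP_JET)[::-1,::-1]; cv2.imwrite(f'pics/{n}.png',cv2.resize(im,None,fx=1.7,fy=1.7))
E
python3 - <<'E'
from hm import *
for n in('top','side'):
    s=pickle.load(open(n+'0.pkl','rb'))
    print(n,'pipe',fitpipe(s,[.495,-.325],1.38)); print('plain',fitpipe(s,[.575,-.34],1.38,flange=False))
    hmap(s,'h_'+n)
E
```

```text
top pipe (array([ 0.4945053 , -0.31527315,  1.39398598]), 418, np.float64(1.2804079923942813))
plain (array([ 0.58243437, -0.33295958,  1.39599949]), 383, np.float64(1.2472174414933992))
side pipe (array([ 0.49560166, -0.31619426,  1.41282041]), 857, np.float64(0.8624000915139467))
plain (array([ 0.58426182, -0.33510008,  1.39531525]), 783, np.float64(0.8873510940316225))
```

View pics/h_top.png

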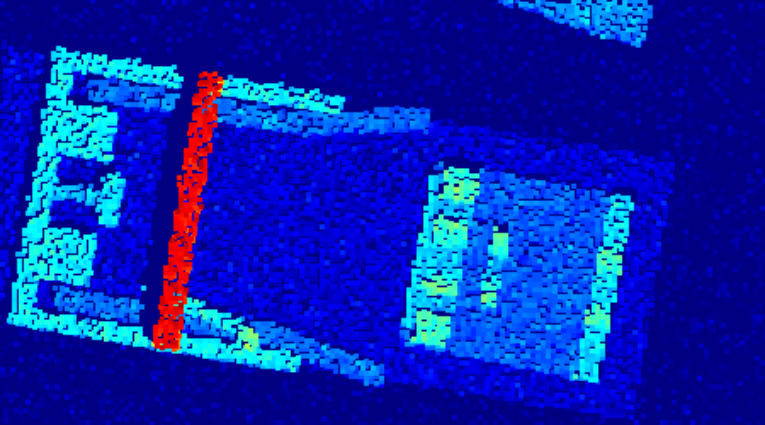

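View pics/h_side.png

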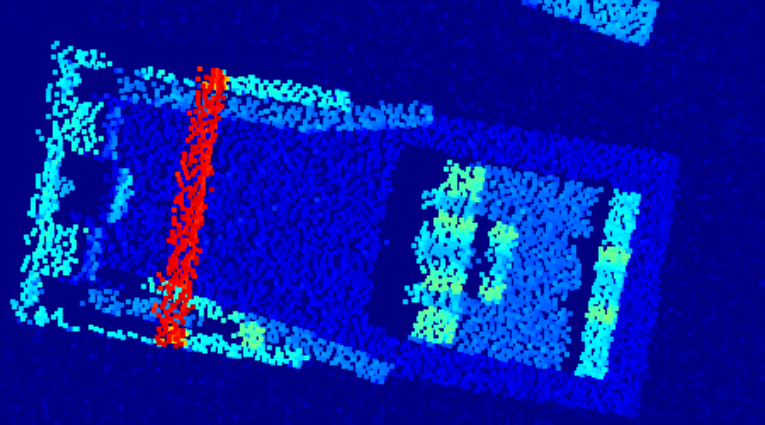

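The height maps and the crops agree. The carriage on the plate is at about (0.492,-0.052), yaw 1.377. The pipe origin is at (0.495,-0.316), yaw 1.40, with the flange toward the jig. I'll move over the pipe in an arc.

Call:
carry_out --pt "0.026 -0.028 0" --pt "0.052 -0.056 0" --pt "0.078 -0.084 0" --pt "0.104 -0.112 0" --pt "0.13 -0.14 0" --pt "0.156 -0.168 0" --pt "0.182 -0.196 0" --pt "0.208 -0.224 0" --roll '[-0.1,-0.2,-0.3,-0.4,-0.5,-0.6,-0.7,-0.8]' --gripper 0.8

```text
clock: 1.57
tool_pos: [0.4238, 0.3616, 0.258]
eef_rot: [0.546, 0.838, 0.0, 0.0]
contact_force: [-0.3, 0.1, -0.1]
opening: 0.8
```

```bash
cat > st.py <<'E'
from h import *
s=status.get_state(); q=s['eef_rot']; print(round(s['clock'],2),s['tool_pos'].round(4),'yawY',round(2*np.arctan2(q[1],q[0])-np.pi/2,4),'tilt',q[2:].round(4),'F',s['contact_force'].round(1),'M',s['moment'].round(2),'op',round(s['opening']*88,1),'q',s['q'].round(2))
E
python3 st.py
```

```text
1.57 [0.4238 0.3616 0.258 ] yawY 0.4153 tilt [0.0003 0.    ] F [-0.3  0.1 -0.1] M [-0.04 -0.02  0.02] op 70.4 q [-0.79  0.6   0.    1.78 -0.    0.77 -0.37]
```

Call:
carry_out --pt "0.012 -0.039 -0.005" --pt "0.024 -0.078 -0.01" --pt "0.036 -0.117 -0.015" --pt "0.048 -0.156 -0.02" --pt "0.06 -0.195 -0.025" --pt "0.072 -0.234 -0.03" --pt "0.084 -0.273 -0.035" --pt "0.096 -0.312 -0.04" --roll '[-0.05,-0.1,-0.15,-0.2,-0.25,-0.3,-0.35,-0.4]'

```text
clock: 2.23
tool_pos: [0.5203, 0.0478, 0.218]
eef_rot: [0.702, 0.712, 0.001, 0.0]
contact_force: [0.0, -0.1, 0.2]
opening: 0.801
```

Call:
carry_out --pt "0.0 -0.04 -0.01" --pt "0.0 -0.08 -0.02" --pt "0.0 -0.12 -0.03" --pt "-0.005 -0.16 -0.04" --pt "-0.01 -0.2 -0.05" --pt "-0.015 -0.24 -0.06" --pt "-0.02 -0.28 -0.065" --pt "-0.025 -0.318 -0.07" --roll '[-0.03,-0.06,-0.08,-0.1,-0.12,-0.14,-0.16,-0.186]'

```text
clock: 2.9
tool_pos: [0.4947, -0.2725, 0.1475]
eef_rot: [0.766, 0.643, 0.001, 0.0]
contact_force: [0.6, -0.1, 0.6]
opening: 0.801
```

```bash
python3 st.py
```

```text
2.9 [ 0.4947 -0.2725  0.1475] yawY -0.1744 tilt [0.0005 0.0002] F [ 0.6 -0.1  0.6] M [-0.01 -0.    0.01] op 70.5 q [ 0.41  0.77  0.02  1.85 -0.02  0.52  0.27]
```

Call:
carry_out --pt "-0.002 -0.035 0" --pt "-0.005 -0.072 0" --pt "-0.005 -0.072 -0.02" --pt "-0.005 -0.072 -0.045" --pt "-0.005 -0.072 -0.045" --roll '[0,0,0,0,0]'

```text
clock: 3.32
tool_pos: [0.4873, -0.3438, 0.0989]
eef_rot: [0.766, 0.642, -0.0, -0.003]
contact_force: [-0.8, 0.8, -0.9]
opening: 0.8
```

```bash
python3 st.py
python3 - <<'E'
from hm import *
for n in('top','side'):
    s=snapshot(n); pickle.dump(s,open(n+'1.pkl','wb')); save(s,n+'1c',(300,130,500,280) if n=='top' else (270,260,470,410),4); print('car',fitcar(s,[.49,-.05],1.38))
    hmap(s,'h1_'+n)
    for c in((.4945,-.3153),):
      print('pipe',fitpipe(s,c,1.39))
E
```

```text
3.32 [ 0.4873 -0.3438  0.0989] yawY -0.1757 tilt [-0.0004 -0.0029] F [-0.8  0.8 -0.9] M [-0.02  0.13 -0.01] op 70.4 q [ 0.54  0.87 -0.    1.77  0.    0.5   0.36]
car (array([ 4.91163865e-01, -5.09928973e-02,  1.38034095e+00,  8.36150692e-05]), 1530, np.float64(1.9380690978444415))
pipe (array([ 0.49431836, -0.31520594,  1.39780115]), 207, np.float64(1.1389999655390532))
car (array([ 4.93207086e-01, -5.42110999e-02,  1.37373710e+00,  6.18541645e-06]), 2012, np.float64(1.159129674199704))
pipe (array([ 0.49553263, -0.31611318,  1.41214464]), 765, np.float64(0.890914385128571))
```

View pics/side1c.png

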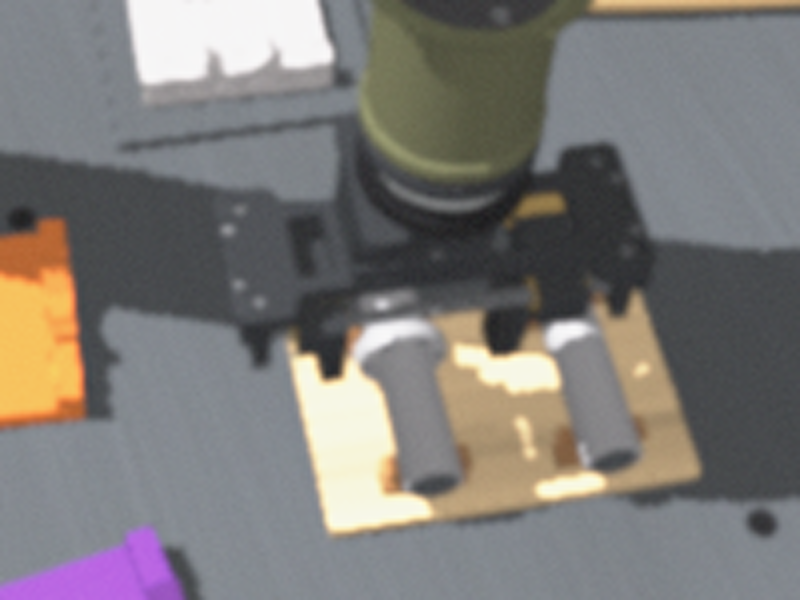

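View pics/top1c.png

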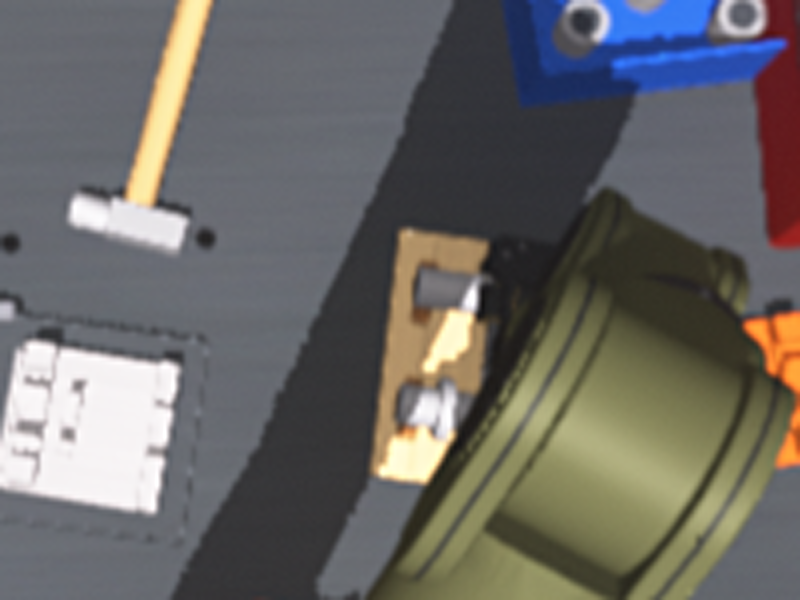

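Call:
carry_out --pt "0.003 0 -0.02" --pt "0.003 0 -0.04" --pt "0.003 0 -0.062" --pt "0.003 0 -0.062" --pt "0.003 0 -0.062" --roll '[0.004,0.004,0.004,0.004,0.004]'

```text
clock: 3.83
tool_pos: [0.4928, -0.3433, 0.0408]
eef_rot: [0.764, 0.645, 0.0, -0.001]
contact_force: [-0.1, 0.9, 0.8]
opening: 0.801
```

```bash
python3 st.py
python3 - <<'E'
from h import *
s=snapshot('side'); save(s,'side2c',(290,270,460,410),4.5)
E
```

```text
3.83 [ 0.4928 -0.3433  0.0408] yawY -0.1688 tilt [ 0.0005 -0.0009] F [-0.1  0.9  0.8] M [-0.03  0.07  0.02] op 70.5 q [ 0.53  0.97 -0.    1.77  0.    0.4   0.36]
```

View pics/side2c.png

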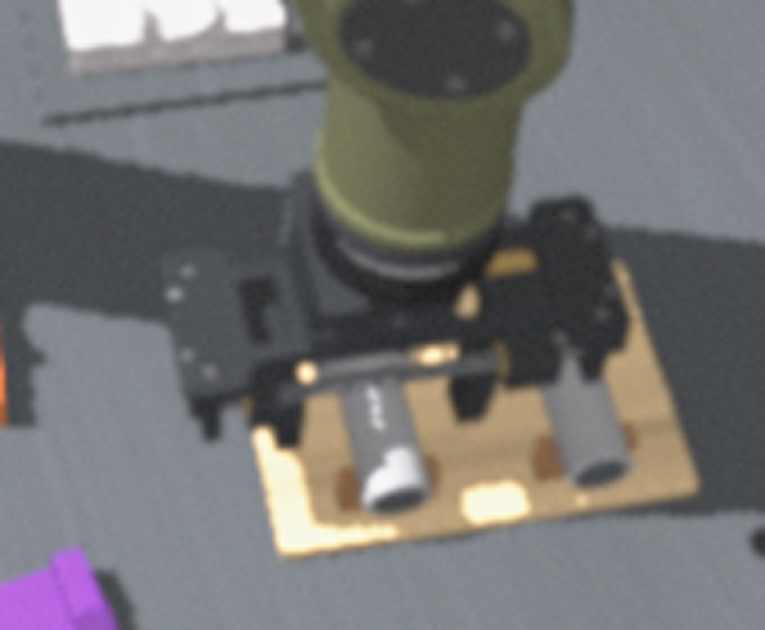

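Call:
carry_out --pt "-0.002 -0.001 -0.003" --pt "-0.002 -0.001 -0.003" --pt "-0.002 -0.001 -0.003" --pt "-0.002 -0.001 -0.003" --pt "-0.002 -0.001 -0.003" --pt "-0.002 -0.001 -0.003" --roll '[0,0,0,0,0,0]' --gripper 0.2 --grip_force 10

```text
clock: 4.38
tool_pos: [0.4915, -0.3449, 0.0389]
eef_rot: [0.764, 0.645, 0.001, 0.0]
contact_force: [-1.0, 0.3, 0.5]
opening: 0.369
```

```bash
python3 st.py
```

```text
4.38 [ 0.4915 -0.3449  0.0389] yawY -0.1691 tilt [0.0008 0.0002] F [-1.   0.3  0.5] M [-0.06  0.06  0.01] op 32.5 q [ 0.54  0.97 -0.    1.77  0.    0.39  0.36]
```

Call:
carry_out --pt "0 0 0" --pt "0 0 0" --pt "0 0 0" --pt "0 0 0" --roll '[0,0,0,0]' --gripper 0.2 --grip_force 25

```text
clock: 4.72
tool_pos: [0.4912, -0.3449, 0.0388]
eef_rot: [0.764, 0.645, 0.001, -0.0]
contact_force: [-2.3, 0.3, 0.7]
opening: 0.33
```

```bash
python3 st.py
```

```text
4.72 [ 0.4912 -0.3449  0.0388] yawY -0.1691 tilt [ 0.0007 -0.0001] F [-2.3  0.3  0.7] M [ 0.01  0.27 -0.02] op 29.1 q [ 0.54  0.97 -0.    1.77  0.    0.4   0.36]
```

Call:
carry_out --pt "0 0 0.015" --pt "0 0 0.04" --pt "0 0 0.07" --pt "0 0 0.08" --pt "0 0 0.08" --roll '[0,0,0,0,0]' --grip_force 40

```text
clock: 5.13
tool_pos: [0.4928, -0.3459, 0.1211]
eef_rot: [0.764, 0.645, 0.001, 0.002]
contact_force: [0.5, 0.5, -3.0]
opening: 0.326
```

Call:
carry_out --pt "0 0.02 0" --pt "0 0.06 0" --pt "0 0.1 0" --pt "0 0.14 0" --pt "0 0.18 0" --pt "0 0.22 0" --pt "0 0.26 0" --pt "0 0.288 0" --roll '[0,0,0,-0.01,-0.02,-0.02,-0.02,-0.02]'

```text
clock: 5.8
tool_pos: [0.4916, -0.0534, 0.1195]
eef_rot: [0.769, 0.639, 0.001, 0.001]
contact_force: [0.7, -0.0, -2.5]
opening: 0.324
```

Call:
carry_out --pt "0 0 -0.01" --pt "0 0 -0.02" --pt "0 0 -0.02" --roll '[0,0,0]'

```text
clock: 6.05
tool_pos: [0.49, -0.0534, 0.0969]
eef_rot: [0.769, 0.639, -0.001, -0.001]
contact_force: [0.3, -0.2, -2.8]
opening: 0.331
```

```bash
python3 st.py
python3 - <<'E'
from hm import *
for n in('top','side'):
    s=snapshot(n); pickle.dump(s,open(n+'3.pkl','wb')); save(s,n+'3c',(230,160,400,290) if n=='top' else (240,160,410,300),4.5)
    hmap(s,'h3_'+n,y0=-.15,y1=.05,x0=.4,x1=.6,zm=.14)
E
```

```text
6.05 [ 0.49   -0.0534  0.0969] yawY -0.1848 tilt [-0.0009 -0.0005] F [ 0.3 -0.2 -2.8] M [-0.14  0.07  0.01] op 29.1 q [-0.02  0.81  0.05  2.09 -0.15  0.25 -0.02]
```

View pics/side3c.png

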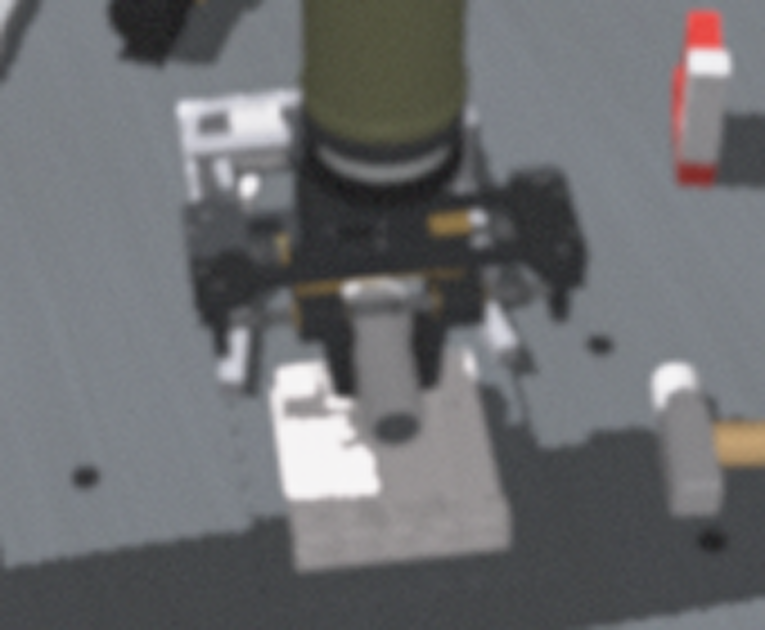

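View pics/top3c.png

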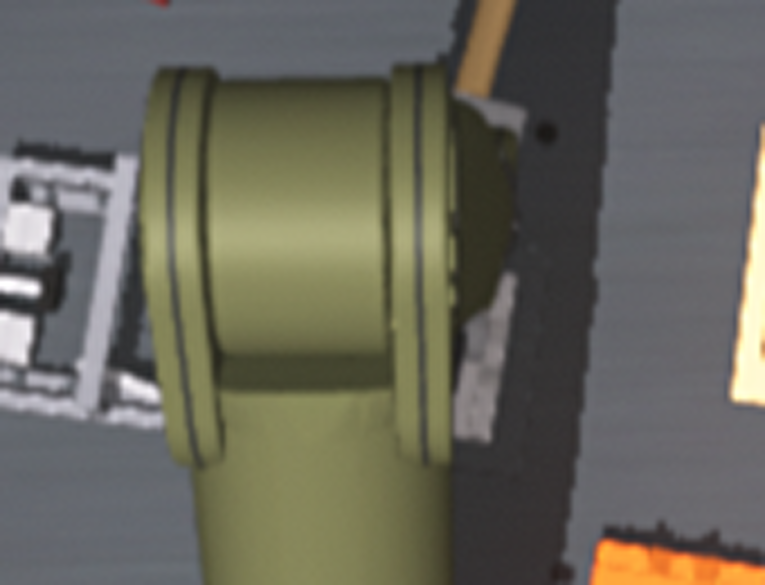

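Run:
```python
from hm import *
s=snapshot('side')
c=cut_out(s,'pipe'); print([(round(d['confidence'],2),np.round(d['pixel']),d['region'].sum()) for d in c[:3]])
for q in('pipe_tail','pipe'):
    for d in tip_of(s,q)[:2]: print(q,d['pixel'],round(d['confidence'],2),pt_range(s,*d['pixel']), at_z(s,*d['pixel'],.094))
m=c[0]['region']
P,u,v=cloud(s,m); print(len(P),P.min(0),P.max(0))
for zf in(0,1): print(fitpipe(s,[.495,-.025],1.378,z=.094,mask=m,zfree=zf))
im=s['img'].copy(); im[m]=im[m]//2+np.array([128,0,0],np.uint8); s['img']=im; save(s,'side3m',(240,160,410,300),4.5)
```

```text
[(0.64, array([324., 242.]), np.int64(390)), (0.54, array([414., 355.]), np.int64(761))]
pipe_tail [326.5, 256.2] 0.9 [ 0.47874975 -0.10039222  0.09087113] [ 0.47782797 -0.10297463  0.094     ]
pipe [324.8, 230.2] 0.87 [ 0.49511052 -0.04206642  0.11117069] [ 0.50064876 -0.02628255  0.094     ]
388 [ 0.46880291 -0.10509209  0.01707979] [ 0.51421346 -0.02063913  0.12149571]
(array([ 0.49690496, -0.02718551,  1.37475181]), 361, np.float64(1.1152781308845297))
(array([ 0.49663021, -0.02713446,  1.38246466,  0.09547975]), 361, np.float64(0.8524232719759328))
```

View pics/side3m.png

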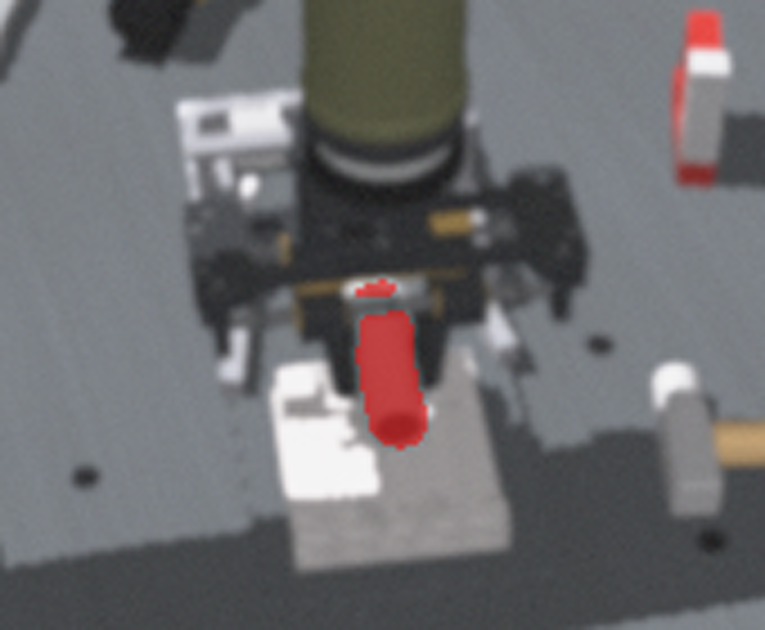

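Call:
carry_out --pt "0.001 -0.003 -0.01" --pt "0.001 -0.003 -0.02" --pt "0.001 -0.003 -0.029" --pt "0.001 -0.003 -0.029" --pt "0.001 -0.003 -0.029" --roll '[0,0,0,0,0]'

```text
clock: 6.77
tool_pos: [0.492, -0.0576, 0.0698]
eef_rot: [0.77, 0.638, 0.0, 0.0]
contact_force: [0.5, 0.0, -2.0]
opening: 0.327
```

```bash
python3 st.py
python3 - <<'E'
from hm import *
s=snapshot('side'); c=cut_out(s,'pipe'); m=c[0]['region']; print(c[0]['confidence'],c[0]['pixel'])
for zf in(0,1): print(fitpipe(s,[.497,-.03],1.378,z=.064,mask=m,zfree=zf))
print(fitcar(s,[.4933,-.0542],1.375,ztop=.035,mask=~cv2.dilate(m.astype(np.uint8),np.ones((5,5))).astype(bool)))
save(s,'side4',(240,160,410,300),4.5)
E
```

```text
6.77 [ 0.492  -0.0576  0.0698] yawY -0.1876 tilt [0.0003 0.0004] F [ 0.5  0.  -2. ] M [-0.02  0.1  -0.01] op 28.8 q [ 0.    0.86  0.04  2.09 -0.15  0.19 -0.01]
0.73 [303.2, 270.8]
(array([ 0.497, -0.03 ,  1.378]), 0, np.float64(nan))
(array([ 0.497, -0.03 ,  1.378,  0.064]), 0, np.float64(nan))
(array([ 4.92928641e-01, -5.43798358e-02,  1.37602754e+00,  6.18436410e-05]), 1029, np.float64(1.0390477304303576))
  return _methods._mean(a, axis=axis, dtype=dtype,
  ret = ret.dtype.type(ret / rcount)
```

View pics/side4.png

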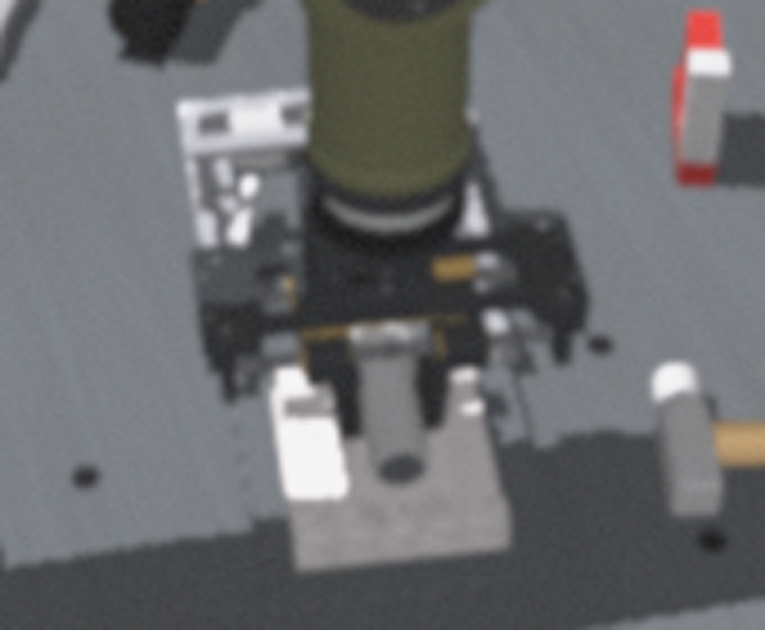

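```bash
cat > pf.py <<'E'
from hm import *
def pf(s,c0,yaw,z,near=None):
    best=None
    for d in cut_out(s,'pipe'):
        P,_,_=cloud(s,d['region'])
        if len(P)<60: continue
        md=np.median(P,0)
        if abs(md[2]-z)<.025 and np.hypot(md[0]-c0[0],md[1]-c0[1])<.07: best=d; break
    if best is None: print('none'); return None
    return [fitpipe(s,c0,yaw,z=z,mask=best['region'],zfree=f) for f in (0,1)], best['confidence']
E
python3 - <<'E'
from pf import *
s=snapshot('side'); print(pf(s,[.498,-.03],1.378,.067))
for d in tip_of(s,'pipe_tail')[:2]: print(d['pixel'],d['confidence'],at_z(s,*d['pixel'],.067))
E
python3 st.py
```

```text
([(array([ 0.49884951, -0.02941413,  1.36930048]), 337, np.float64(0.8399435454148653)), (array([ 0.49865823, -0.02931417,  1.37577779,  0.06756148]), 337, np.float64(0.8352631092794225))], 0.74)
[412.3, 340.6] 0.68 [ 0.57264187 -0.34647676  0.067     ]
[233.2, 177.2] 0.65 [0.34233296 0.26797651 0.067     ]
7.02 [ 0.4929 -0.0576  0.071 ] yawY -0.1874 tilt [0.0012 0.0014] F [ 0.2  0.8 -3.2] M [-0.06  0.07  0.02] op 29.0 q [-0.    0.86  0.04  2.09 -0.15  0.19 -0.01]
```

Call:
carry_out --pt "-0.001 -0.0005 -0.004" --pt "-0.001 -0.0005 -0.008" --pt "-0.001 -0.0005 -0.011" --pt "-0.001 -0.0005 -0.011" --pt "-0.001 -0.0005 -0.011" --roll '[0,0,0,0,0]'

```text
clock: 7.43
tool_pos: [0.4917, -0.0581, 0.0597]
eef_rot: [0.77, 0.638, 0.001, 0.001]
contact_force: [0.5, 0.2, -3.3]
opening: 0.325
```

```bash
python3 st.py
```

```text
7.43 [ 0.4917 -0.0581  0.0597] yawY -0.1873 tilt [0.001  0.0012] F [ 0.5  0.2 -3.3] M [-0.07  0.06  0.05] op 28.6 q [ 0.    0.88  0.03  2.09 -0.15  0.17 -0.01]
```

Call:
carry_out --pt "0 0 -0.002" --pt "0 0 -0.004" --pt "0 0 -0.006" --pt "0 0 -0.006" --roll '[0,0,0,0]'

```text
clock: 7.77
tool_pos: [0.4916, -0.0581, 0.0533]
eef_rot: [0.77, 0.638, 0.001, 0.001]
contact_force: [0.6, 0.5, -2.2]
opening: 0.327
```

```bash
python3 st.py
```

```text
7.77 [ 0.4916 -0.0581  0.0533] yawY -0.1874 tilt [0.0008 0.001 ] F [ 0.6  0.5 -2.2] M [-0.08  0.1  -0.04] op 28.8 q [ 0.01  0.89  0.03  2.09 -0.15  0.15 -0.01]
```

No contact yet, and 8 mm below the height where a misaligned flange would catch, so the flange is in the gap. I'll go on down gently.

Call:
carry_out --pt "0 0 -0.001" --pt "0 0 -0.002" --pt "0 0 -0.003" --pt "0 0 -0.003" --roll '[0,0,0,0]'

```text
clock: 8.1
tool_pos: [0.4916, -0.0581, 0.0502]
eef_rot: [0.77, 0.638, 0.001, 0.001]
contact_force: [0.6, 0.6, -2.3]
opening: 0.328
```

```bash
python3 st.py
```

```text
8.1 [ 0.4916 -0.0581  0.0502] yawY -0.1875 tilt [0.0008 0.0009] F [ 0.6  0.6 -2.3] M [-0.12  0.1  -0.04] op 28.8 q [ 0.01  0.9   0.03  2.09 -0.15  0.15 -0.01]
```

Call:
carry_out --pt "0 0 -0.001" --pt "0 0 -0.002" --pt "0 0 -0.002" --pt "0 0 -0.002" --roll '[0,0,0,0]'

```text
clock: 8.43
tool_pos: [0.4917, -0.0581, 0.0494]
eef_rot: [0.77, 0.638, 0.001, 0.001]
contact_force: [-1.3, 0.7, 11.6]
opening: 0.324
```

```bash
python3 st.py
```

```text
8.43 [ 0.4917 -0.0581  0.0494] yawY -0.1876 tilt [0.0012 0.0013] F [-1.3  0.7 11.6] M [-0.01  0.43 -0.02] op 28.6 q [ 0.01  0.9   0.03  2.1  -0.15  0.14 -0.01]
```

Call:
carry_out --pt "0 0 0.0" --pt "0 0 0.0" --pt "0 0 0.0" --roll '[0,0,0]' --grip_force 5

```text
clock: 8.68
tool_pos: [0.4918, -0.0582, 0.0494]
eef_rot: [0.77, 0.638, 0.001, 0.001]
contact_force: [0.9, 0.6, 0.2]
opening: 0.334
```

Call:
carry_out --pt "0 0 0.0" --pt "0 0 0.0" --pt "0 0 0.0" --pt "0 0 0.0" --roll '[0,0,0,0]' --gripper 0.6

```text
clock: 9.02
tool_pos: [0.4919, -0.0582, 0.0494]
eef_rot: [0.77, 0.638, 0.001, 0.001]
contact_force: [-0.3, 0.0, -0.6]
opening: 0.6
```

```bash
python3 st.py
```

```text
9.02 [ 0.4919 -0.0582  0.0494] yawY -0.1876 tilt [0.0013 0.0014] F [-0.3  0.  -0.6] M [-0.07  0.12  0.01] op 52.8 q [ 0.01  0.9   0.03  2.1  -0.15  0.14 -0.01]
```

Call:
carry_out --pt "0 0 0.01" --pt "0 0 0.03" --pt "0 0 0.06" --pt "0 0 0.09" --pt "0 0 0.1" --roll '[0,0,0,0,0]'

```text
clock: 9.43
tool_pos: [0.4932, -0.0585, 0.1531]
eef_rot: [0.77, 0.638, 0.003, 0.003]
contact_force: [0.1, 0.6, -0.0]
opening: 0.597
```

Call:
carry_out --pt "-0.01 -0.03 0" --pt "-0.015 -0.07 0" --pt "-0.02 -0.11 0" --pt "-0.025 -0.15 0" --pt "-0.03 -0.19 0" --pt "-0.03 -0.2 0" --roll '[0,0,0,0,0,0]'

```text
clock: 9.93
tool_pos: [0.4606, -0.2668, 0.1536]
eef_rot: [0.774, 0.634, 0.001, 0.005]
contact_force: [0.0, 0.2, -0.5]
opening: 0.603
```

```bash
python3 st.py
python3 - <<'E'
from pf import *
for n in('top','side'):
    s=snapshot(n); pickle.dump(s,open(n+'5.pkl','wb')); save(s,n+'5c',(200,160,400,290) if n=='top' else (230,150,410,300),4)
    print(n,pf(s,[.497,-.03],1.378,.046)); hmap(s,'h5_'+n)
    print(fitcar(s,[.492,-.0526],1.377,ztop=.045))
E
```

```text
9.93 [ 0.4606 -0.2668  0.1536] yawY -0.1981 tilt [0.0012 0.0053] F [ 0.   0.2 -0.5] M [-0.09  0.12 -0.02] op 53.1 q [ 0.42  0.72  0.03  1.96 -0.03  0.45  0.27]
top ([(array([ 0.49537252, -0.03038838,  1.38439203]), 402, np.float64(1.392806482222021)), (array([ 0.49542517, -0.03029678,  1.38504978,  0.04639834]), 402, np.float64(1.393572314437386))], 0.73)
(array([ 4.90854941e-01, -5.11929379e-02,  1.37931267e+00,  8.79877927e-05]), 1132, np.float64(2.036891182795291))
side ([(array([ 0.49718434, -0.02994528,  1.37406556]), 140, np.float64(0.9859456587020254)), (array([ 0.49763664, -0.03013109,  1.37673381,  0.04649213]), 140, np.float64(1.0339018709123677))], 0.46)
(array([ 4.92934768e-01, -5.34138824e-02,  1.37674178e+00, -1.01012073e-03]), 324, np.float64(1.9124600653941444))
```

View pics/top5c.png

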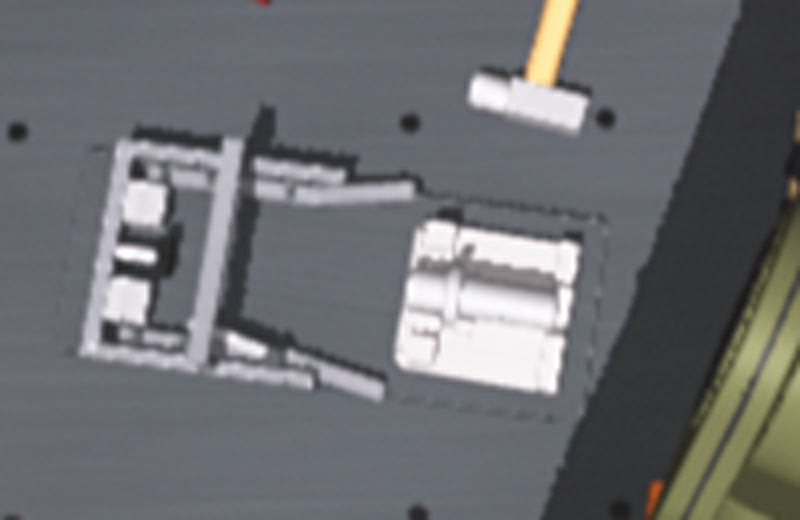

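View pics/side5c.png

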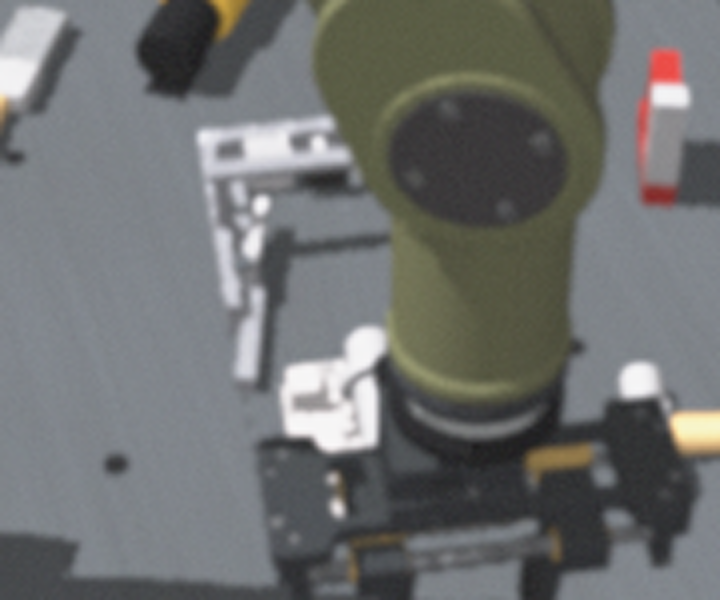

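```bash
cat > fj.py <<'E'
from pf import *
def fitjig(s,x0=(.52,.135,1.378)):
    P,u,v=cloud(s); c,sn=np.cos(x0[2]),np.sin(x0[2])
    a=c*(P[:,0]-x0[0])+sn*(P[:,1]-x0[1]); b=-sn*(P[:,0]-x0[0])+c*(P[:,1]-x0[1])
    m=(a>-.13)&(a<.085)&(np.abs(b)>.045)&(np.abs(b)<.09)&(P[:,2]>.016)&(P[:,2]<.027)
    P=P[m]
    def res(p):
        c,sn=np.cos(p[2]),np.sin(p[2]); a=c*(P[:,0]-p[0])+sn*(P[:,1]-p[1]); b=np.abs(-sn*(P[:,0]-p[0])+c*(P[:,1]-p[1]))
        z=P[:,2]; t=p[3]
        D=box(a,b,z,-.05,.078,.0565,.0565+t,.008,.022)
        th=np.arctan2(.015,-.072); L=np.hypot(.015,.072)  # flare
        ca,sa=np.cos(th),np.sin(th); aa=ca*(a+.05)+sa*(b-.0565); bb=sa*(a+.05)-ca*(b-.0565)
        # bb outward normal
        D2=box(aa,-(sa*(a+.05)-ca*(b-.0565))*-1*-1,z,0,L,0,t,.008,.022)
        D3=box(aa,(sa*(a+.05)-ca*(b-.0565)),z,0,L,0,t,.008,.022)
        return np.minimum(D,np.minimum(D2,D3) if False else D3)
    f=least_squares(lambda p:res(p)*1000,[*x0,.008],loss='soft_l1',f_scale=1.5,x_scale=[.01,.01,.1,.01],diff_step=1e-4)
    return f.x,len(P),np.median(np.abs(res(f.x)))*1000
E
python3 - <<'E'
from fj import *
# normal check: outward point from flare start
th=np.arctan2(.015,-.072); print('outward comp',-np.cos(th))
for n in('top0','top1','top5','side0','side1'):
    s=pickle.load(open(n+'.pkl','rb'))
    try: print(n,fitjig(s))
    except Exception as e: print(n,e)
E
```

```text
outward comp 0.978980419737605
top0 (array([0.5249759 , 0.13351405, 1.39226868, 0.02623218]), 546, np.float64(1.6410308584340338))
top1 (array([0.52564381, 0.13416204, 1.39182199, 0.02655136]), 558, np.float64(1.7601033939506505))
top5 (array([0.52540121, 0.13341427, 1.39246027, 0.02656577]), 547, np.float64(1.6902078707490034))
side0 (array([0.52429945, 0.13231679, 1.42120853, 0.01977098]), 550, np.float64(1.358273794341669))
side1 (array([0.52459658, 0.13353812, 1.42507298, 0.01965094]), 437, np.float64(1.5229189995627848))
```

View pics/h5_top.png

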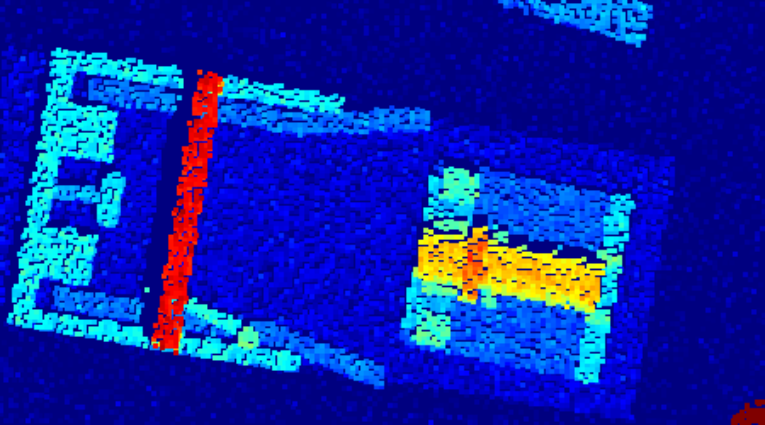

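```bash
sed -i 's/\*x0,.008\]/*x0,.011]/; s/(np.abs(b)<.09)/(np.abs(b)<np.where(a<-.07,.09,.0675))/; s/t=p\[3\]/t=.012+0*p[3]/' fj.py
python3 - <<'E'
from fj import *
for n in('top0','top5','side0','side1'):
    s=pickle.load(open(n+'.pkl','rb')); 
    for y in(1.38,1.41): print(n,fitjig(s,(.5255,.133,y)))
    P,_,_=cloud(s); m=(P[:,2]>.068)&(P[:,2]<.09)&(P[:,0]>.42)&(P[:,0]<.64)&(P[:,1]>.09)&(P[:,1]<.19); Q=P[m]
    print('bridge',len(Q),Q.mean(0),cv2.minAreaRect(Q[:,:2].astype(np.float32)*1000))
    c,sn=np.cos(1.408),np.sin(1.408); a=c*(P[:,0]-.5255)+sn*(P[:,1]-.133); b=-sn*(P[:,0]-.5255)+c*(P[:,1]-.133)
    m=(abs(a+.255)<.01)&(abs(b)<.11); hb=[]
    for b0 in np.arange(-.1,.1,.008):
        k=m&(abs(b-b0)<.004); hb.append(int(1e4*np.median(P[k,2])) if k.any() else -1)
    print('plate z along lateral (0.1mm)',hb)
E
```

```text
top0 (array([0.52519036, 0.13138002, 1.39002487, 0.011     ]), 430, np.float64(1.4831049092683384))
top0 (array([0.52544403, 0.13101994, 1.3916787 , 0.011     ]), 442, np.float64(1.4520282389224315))
bridge 296 [0.5238955  0.13968225 0.0791078 ] ((526.0953979492188, 139.69540405273438), (15.169000625610352, 163.90103149414062), 80.28874969482422)
plate z along lateral (0.1mm) [3, 2, -13, 24, 75, 72, 59, 97, 86, 68, 100, 92, 86, 96, 82, 83, 84, 78, 73, 75, 69, 76, 62, -11, -2]
top5 (array([0.52458574, 0.13169515, 1.39123904, 0.011     ]), 431, np.float64(1.5002881640740138))
top5 (array([0.52462361, 0.13052064, 1.39348378, 0.011     ]), 442, np.float64(1.4526007976542152))
bridge 297 [0.52443846 0.13960961 0.07903584] ((525.1599731445312, 139.80892944335938), (14.952197074890137, 164.5387420654297), 80.38768005371094)
plate z along lateral (0.1mm) [8, -14, -13, 34, 72, 81, 96, 87, 87, 80, 86, 94, 81, 84, 98, 91, 86, 75, 108, 87, 71, 79, 58, -7, -12]
side0 (array([0.52708766, 0.13067972, 1.39638365, 0.011     ]), 455, np.float64(1.127259178783778))
side0 (array([0.52688687, 0.1309433 , 1.40064967, 0.011     ]), 460, np.float64(1.133750971453764))
bridge 348 [0.52646543 0.13731355 0.07878487] ((527.87841796875, 139.0457305908203), (22.971839904785156, 164.11773681640625), 81.2210464477539)
plate z along lateral (0.1mm) [3, -1, -4, 80, 81, 70, 86, 156, 151, 143, 143, 198, 158, 135, 130, 159, 161, 108, 111, 119, 92, 85, 64, -2, 0]
side1 (array([0.52692904, 0.13011924, 1.39458077, 0.011     ]), 373, np.float64(1.1906688806622365))
side1 (array([0.52622462, 0.12911422, 1.40464348, 0.011     ]), 372, np.float64(1.1782473615672973))
bridge 267 [0.50665032 0.14066851 0.07880446] ((509.7335510253906, 142.9560546875), (21.517578125, 126.02867126464844), 80.4068832397461)
plate z along lateral (0.1mm) [-1, -1, -1, -1, 89, 79, 94, 164, 164, 120, 166, 192, 152, 130, 147, 142, 143, 109, 130, 108, 83, 70, 78, 0, -4]
```

Call:
carry_out --pt "0.006 0.03 0" --pt "0.011 0.07 0" --pt "0.016 0.1 0" --pt "0.016 0.112 0" --pt "0.016 0.112 -0.03" --pt "0.016 0.112 -0.065" --pt "0.016 0.112 -0.085" --pt "0.016 0.112 -0.085" --roll '[0.01,0.027,0.027,0.027,0.027,0.027,0.027,0.027]'

```text
clock: 10.8
tool_pos: [0.4773, -0.141, 0.0649]
eef_rot: [0.76, 0.65, 0.002, -0.001]
contact_force: [-0.3, 0.4, 1.0]
opening: 0.601
```

```bash
python3 st.py;python3 - <<'E'
from fj import *
s=snapshot('side'); save(s,'side6',(230,150,410,320),3.5)
E
```

```text
10.8 [ 0.4773 -0.141   0.0649] yawY -0.1552 tilt [ 0.0022 -0.0011] F [-0.3  0.4  1. ] M [-0.08  0.01  0.01] op 52.9 q [ 0.19  0.87  0.01  2.08 -0.09  0.19  0.13]
```

View pics/side6.png

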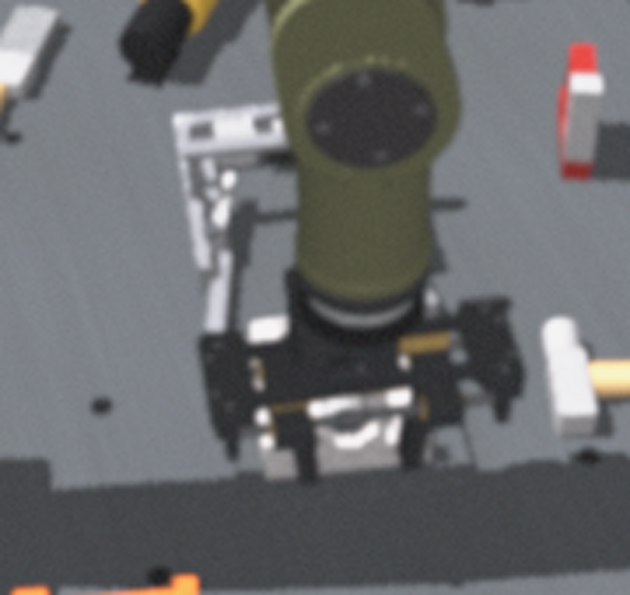

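Call:
carry_out --pt "-0.001 -0.01 0" --pt "-0.001 -0.01 0" --pt "-0.001 -0.01 -0.015" --pt "-0.001 -0.01 -0.028" --pt "-0.001 -0.01 -0.028" --pt "-0.001 -0.01 -0.028" --roll '[-0.016,-0.016,-0.016,-0.016,-0.016,-0.016]'

```text
clock: 11.35
tool_pos: [0.4773, -0.1521, 0.0395]
eef_rot: [0.765, 0.644, 0.003, 0.0]
contact_force: [0.2, 0.0, -0.2]
opening: 0.595
```

```bash
python3 st.py;python3 - <<'E'
from fj import *
s=snapshot('side'); save(s,'side7',(230,150,410,320),3.5)
E
```

```text
11.35 [ 0.4773 -0.1521  0.0395] yawY -0.1727 tilt [0.0029 0.0003] F [ 0.2  0.  -0.2] M [-0.1  0.1 -0. ] op 52.4 q [ 0.21  0.92  0.01  2.08 -0.09  0.14  0.13]
```

View pics/side7.png

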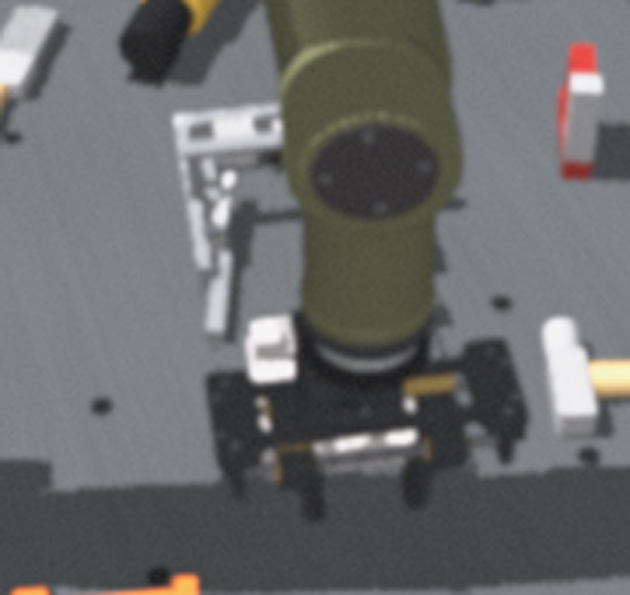

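Call:
carry_out --pt "0.001 0.006 -0.003" --pt "0.002 0.012 -0.003" --pt "0.003 0.018 -0.003" --pt "0.004 0.024 -0.003" --pt "0.0048 0.028 -0.003" --pt "0.0048 0.028 -0.003" --roll '[0,0,0,0,0,0]'

```text
clock: 11.9
tool_pos: [0.4829, -0.1231, 0.0369]
eef_rot: [0.765, 0.644, 0.003, 0.001]
contact_force: [0.1, -0.1, -0.6]
opening: 0.598
```

Call:
carry_out --pt "0.0007 0.004 0" --pt "0.0014 0.008 0" --pt "0.002 0.012 0" --pt "0.0027 0.016 0" --pt "0.0034 0.02 0" --roll '[0,0,0,0,0]'

```text
clock: 12.32
tool_pos: [0.4862, -0.1031, 0.0369]
eef_rot: [0.765, 0.644, 0.003, 0.001]
contact_force: [-0.3, -3.1, 1.1]
opening: 0.6
```

```bash
python3 st.py;python3 - <<'E'
from fj import *
s=snapshot('top'); save(s,'top8',(200,150,400,300),4)
s=snapshot('side'); save(s,'side8',(230,150,410,320),3.5)
E
```

```text
12.32 [ 0.4862 -0.1031  0.0369] yawY -0.1715 tilt [0.0032 0.0009] F [-0.3 -3.1  1.1] M [-0.74  0.18  0.01] op 52.8 q [ 0.11  0.93  0.02  2.09 -0.13  0.12  0.08]
```

View pics/side8.png

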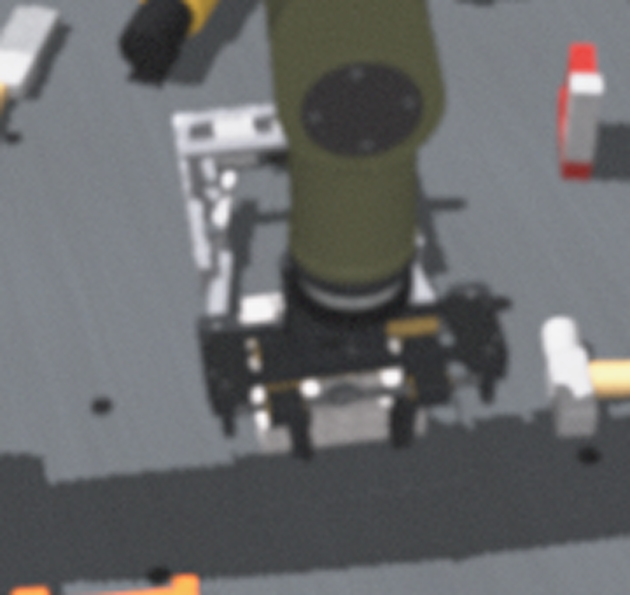

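View pics/top8.png

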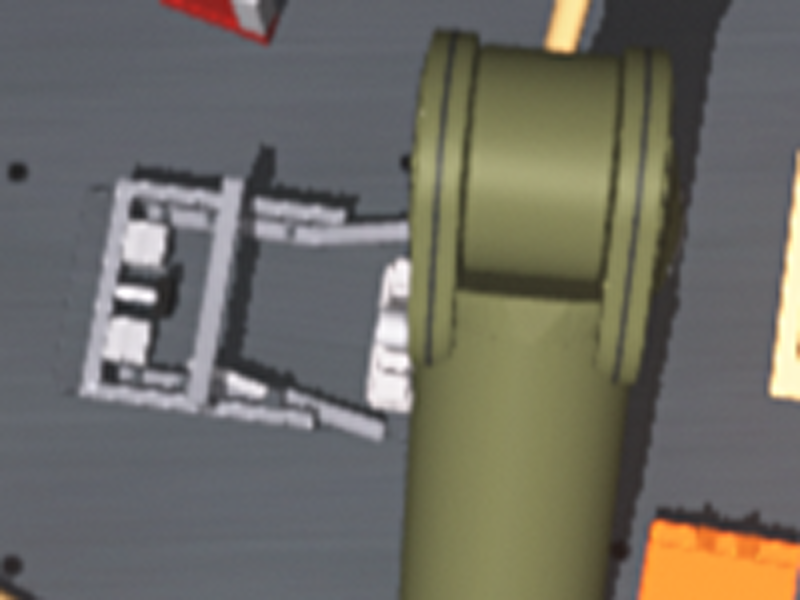

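Call:
carry_out --pt "0.0007 0.004 0" --pt "0.0014 0.008 0" --pt "0.002 0.012 0" --pt "0.0027 0.016 0" --pt "0.0034 0.02 0" --pt "0.0041 0.024 0" --pt "0.0048 0.028 0" --pt "0.0054 0.032 0" --roll '[0,0,0,0,0,0,0,0]'

```text
clock: 13.08
tool_pos: [0.4919, -0.0695, 0.0369]
eef_rot: [0.764, 0.645, 0.004, 0.0]
contact_force: [-0.2, -2.6, 0.6]
opening: 0.601
```

Call:
carry_out --pt "0.0007 0.004 0" --pt "0.0014 0.008 0" --pt "0.002 0.012 0" --pt "0.0027 0.016 0" --pt "0.0034 0.02 0" --pt "0.0041 0.024 0" --pt "0.0048 0.028 0" --pt "0.0054 0.032 0" --roll '[0,0,0,0,0,0,0,0]'

```text
clock: 13.75
tool_pos: [0.4979, -0.0372, 0.0369]
eef_rot: [0.765, 0.644, 0.004, 0.001]
contact_force: [1.2, -4.6, -0.8]
opening: 0.601
```

```bash
python3 st.py;python3 - <<'E'
from fj import *
s=snapshot('top'); save(s,'top9',(200,150,400,300),4)
s=snapshot('side'); save(s,'side9',(230,130,410,300),3.5)
E
```

```text
13.75 [ 0.4979 -0.0372  0.0369] yawY -0.1701 tilt [0.004  0.0008] F [ 1.2 -4.6 -0.8] M [-0.78 -0.09 -0.12] op 52.9 q [-0.03  0.93  0.02  2.09 -0.19  0.12  0.  ]
```

View pics/side9.png

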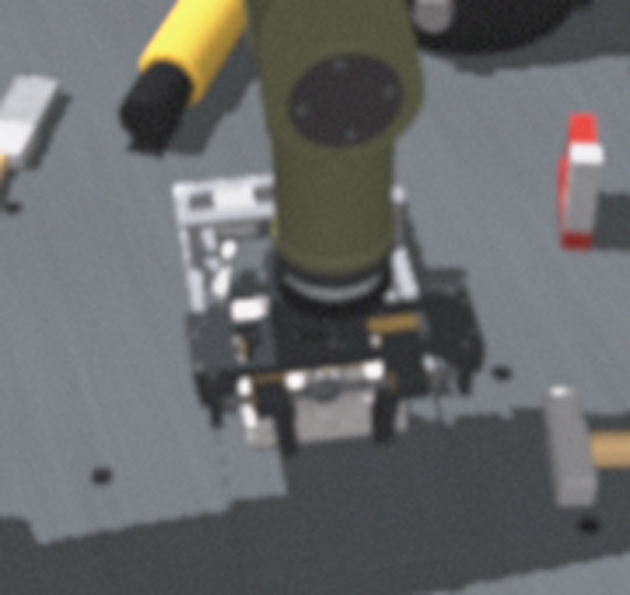

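View pics/top9.png

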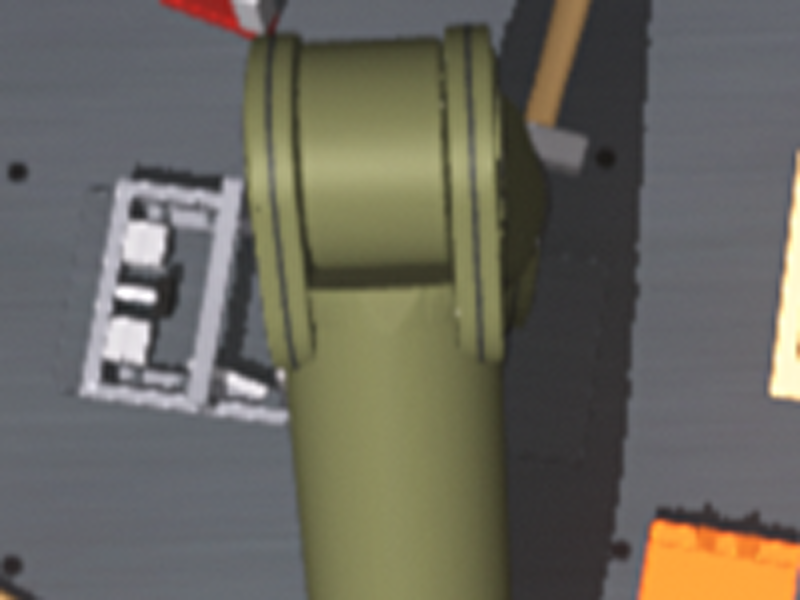

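Call:
carry_out --pt "0.0005 0.003 0" --pt "0.001 0.006 0" --pt "0.0015 0.009 0" --pt "0.002 0.012 0" --pt "0.0026 0.015 0" --pt "0.0031 0.018 0" --pt "0.0036 0.021 0" --pt "0.0041 0.024 0" --roll '[0,0,0,0,0,0,0,0]'

```text
clock: 14.52
tool_pos: [0.502, -0.0116, 0.0369]
eef_rot: [0.764, 0.645, 0.004, 0.0]
contact_force: [0.8, -3.7, -0.5]
opening: 0.601
```

Call:
carry_out --pt "0.0005 0.003 0" --pt "0.001 0.006 0" --pt "0.0015 0.009 0" --pt "0.002 0.012 0" --pt "0.0026 0.015 0" --pt "0.0031 0.018 0" --pt "0.0036 0.021 0" --pt "0.0041 0.024 0" --roll '[0,0,0,0,0,0,0,0]'

```text
clock: 15.18
tool_pos: [0.506, 0.0125, 0.0369]
eef_rot: [0.764, 0.645, 0.004, 0.0]
contact_force: [0.8, -3.9, 0.1]
opening: 0.6
```

```bash
python3 st.py;python3 - <<'E'
from fj import *
s=snapshot('top'); save(s,'top10',(200,150,400,300),4)
s=snapshot('side'); save(s,'side10',(230,130,410,300),3.5)
E
```

```text
15.18 [0.506  0.0125 0.0369] yawY -0.168 tilt [0.0042 0.0002] F [ 0.8 -3.9  0.1] M [-0.89 -0.11 -0.18] op 52.8 q [-0.13  0.93  0.04  2.07 -0.23  0.14 -0.05]
```

View pics/side10.png

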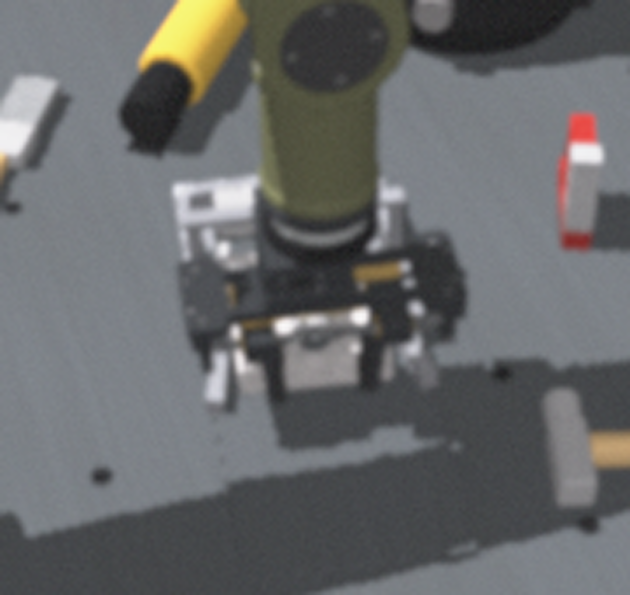

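View pics/top10.png

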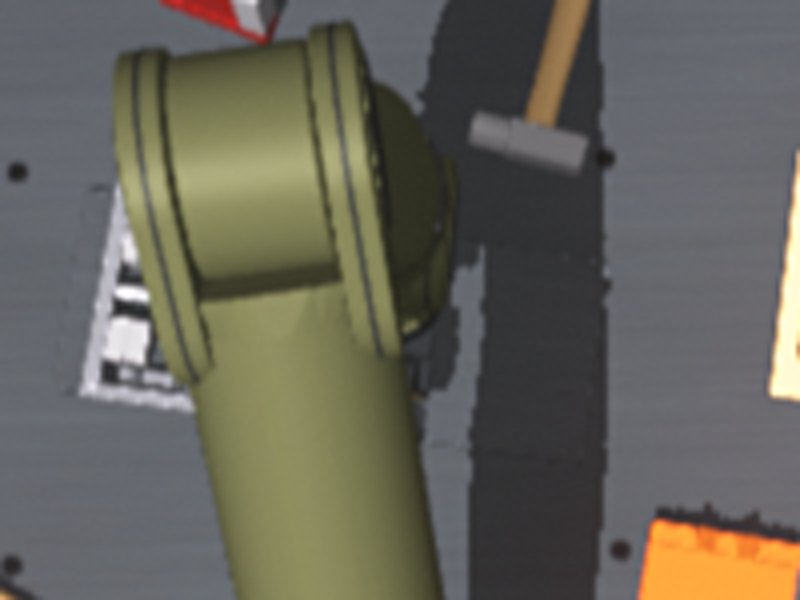

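Call:
carry_out --pt "0.0004 0.002 0" --pt "0.0007 0.004 0" --pt "0.001 0.006 0" --pt "0.0014 0.008 0" --pt "0.0017 0.01 0" --pt "0.002 0.012 0" --pt "0.0024 0.014 0" --pt "0.0027 0.016 0" --roll '[0,0,0,0,0,0,0,0]'

```text
clock: 15.95
tool_pos: [0.5088, 0.0297, 0.0369]
eef_rot: [0.763, 0.646, 0.005, -0.0]
contact_force: [0.8, -3.4, 0.1]
opening: 0.6
```

Call:
carry_out --pt "0.0004 0.002 0" --pt "0.0007 0.004 0" --pt "0.001 0.006 0" --pt "0.0014 0.008 0" --pt "0.0017 0.01 0" --pt "0.002 0.012 0" --roll '[0,0,0,0,0,0]'

```text
clock: 16.45
tool_pos: [0.5108, 0.0419, 0.0369]
eef_rot: [0.763, 0.646, 0.005, -0.0]
contact_force: [0.9, -3.8, -0.6]
opening: 0.599
```

```bash
python3 st.py
```

```text
16.45 [0.5108 0.0419 0.0369] yawY -0.1663 tilt [ 0.0046 -0.0002] F [ 0.9 -3.8 -0.6] M [-0.8  -0.15 -0.16] op 52.7 q [-0.2   0.93  0.04  2.05 -0.25  0.16 -0.08]
```

Call:
carry_out --pt "0.0002 0.0012 0" --pt "0.0004 0.0024 0" --pt "0.0006 0.0036 0" --pt "0.0008 0.0048 0" --pt "0.001 0.006 0" --roll '[0,0,0,0,0]'

```text
clock: 16.87
tool_pos: [0.512, 0.048, 0.0369]
eef_rot: [0.763, 0.646, 0.005, -0.0]
contact_force: [2.9, -3.8, 0.0]
opening: 0.606
```

Call:
carry_out --pt "0.0002 0.001 0" --pt "0.0003 0.002 0" --pt "0.0005 0.003 0" --pt "0.0007 0.004 0" --roll '[0,0,0,0]'

```text
clock: 17.2
tool_pos: [0.5127, 0.0509, 0.0369]
eef_rot: [0.764, 0.645, 0.004, 0.0]
contact_force: [1.4, -4.4, -0.9]
opening: 0.601
```

Call:
carry_out --pt "0.0002 0.001 0" --pt "0.0003 0.002 0" --pt "0.0005 0.003 0" --pt "0.0005 0.003 0" --roll '[0,0,0,0]'

```text
clock: 17.53
tool_pos: [0.5133, 0.0529, 0.0369]
eef_rot: [0.764, 0.645, 0.004, 0.001]
contact_force: [0.7, -5.7, 0.5]
opening: 0.601
```

```bash
python3 st.py
```

```text
17.53 [0.5133 0.0529 0.0369] yawY -0.1694 tilt [0.0039 0.001 ] F [ 0.7 -5.7  0.5] M [-1.23 -0.22 -0.17] op 52.9 q [-0.22  0.93  0.05  2.04 -0.26  0.17 -0.1 ]
```

Call:
carry_out --pt "0.0002 0.001 0" --pt "0.0003 0.002 0" --pt "0.0005 0.003 0" --pt "0.0005 0.003 0" --roll '[0,0,0,0]'

```text
clock: 17.87
tool_pos: [0.514, 0.0544, 0.0369]
eef_rot: [0.765, 0.644, 0.003, 0.002]
contact_force: [1.4, -5.7, -0.6]
opening: 0.6
```

Call:
carry_out --pt "0.0002 0.001 0" --pt "0.0003 0.002 0" --pt "0.0003 0.002 0" --roll '[0,0,0]'

```text
clock: 18.12
tool_pos: [0.514, 0.055, 0.0369]
eef_rot: [0.765, 0.643, 0.003, 0.002]
contact_force: [1.8, -7.2, 0.7]
opening: 0.596
```

```bash
python3 st.py;python3 - <<'E'
from fj import *
s=snapshot('side'); save(s,'side11',(260,170,370,260),7)
E
```

```text
18.12 [0.514  0.055  0.0369] yawY -0.1728 tilt [0.0026 0.0023] F [ 1.8 -7.2  0.7] M [-1.43 -0.17 -0.15] op 52.4 q [-0.23  0.93  0.06  2.04 -0.27  0.17 -0.11]
```

View pics/side11.png

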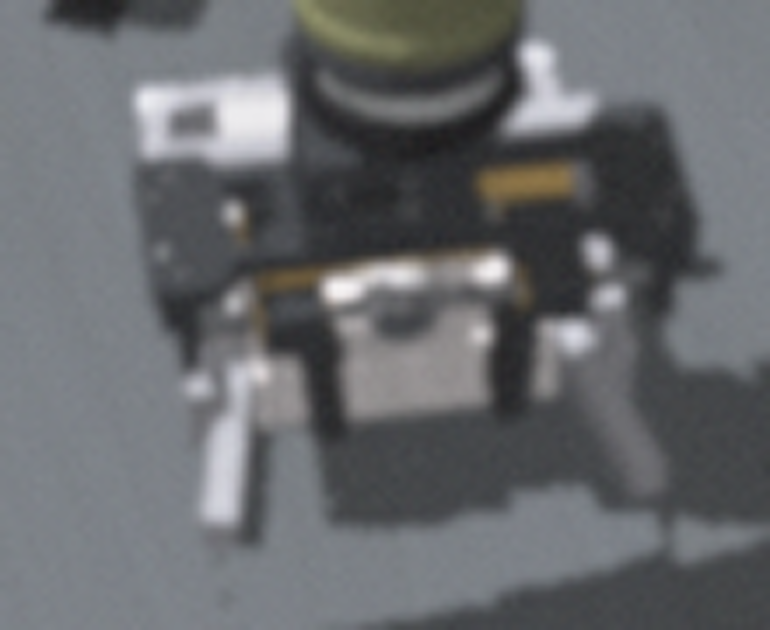

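Call:
carry_out --pt "0.0002 0.001 0" --pt "0.0003 0.002 0" --pt "0.0005 0.003 0" --pt "0.0006 0.004 0" --pt "0.0006 0.004 0" --roll '[0,0,0,0,0]'

```text
clock: 18.58
tool_pos: [0.514, 0.0572, 0.0369]
eef_rot: [0.766, 0.643, 0.002, 0.003]
contact_force: [1.4, -7.2, 1.4]
opening: 0.6
```

```bash
python3 st.py
```

```text
18.58 [0.514  0.0572 0.0369] yawY -0.1747 tilt [0.0015 0.0029] F [ 1.4 -7.2  1.4] M [-1.52 -0.13 -0.25] op 52.8 q [-0.24  0.93  0.06  2.03 -0.27  0.18 -0.11]
```

Call:
carry_out --pt "0.0002 0.001 0" --pt "0.0003 0.002 0" --pt "0.0005 0.003 0" --pt "0.0006 0.004 0" --pt "0.0006 0.004 0" --roll '[0,0,0,0,0]'

```text
clock: 19.0
tool_pos: [0.5141, 0.0591, 0.037]
eef_rot: [0.767, 0.642, 0.0, 0.004]
contact_force: [-0.1, -7.0, 1.3]
opening: 0.599
```

```bash
python3 st.py
python3 - <<'E'
from fj import *
s=snapshot('side'); save(s,'side12',(260,170,370,260),7)
E
```

```text
19.0 [0.5141 0.0591 0.037 ] yawY -0.1768 tilt [0.0003 0.0036] F [-0.1 -7.   1.3] M [-1.69 -0.09 -0.16] op 52.7 q [-0.25  0.93  0.07  2.03 -0.27  0.18 -0.12]
```

View pics/side12.png

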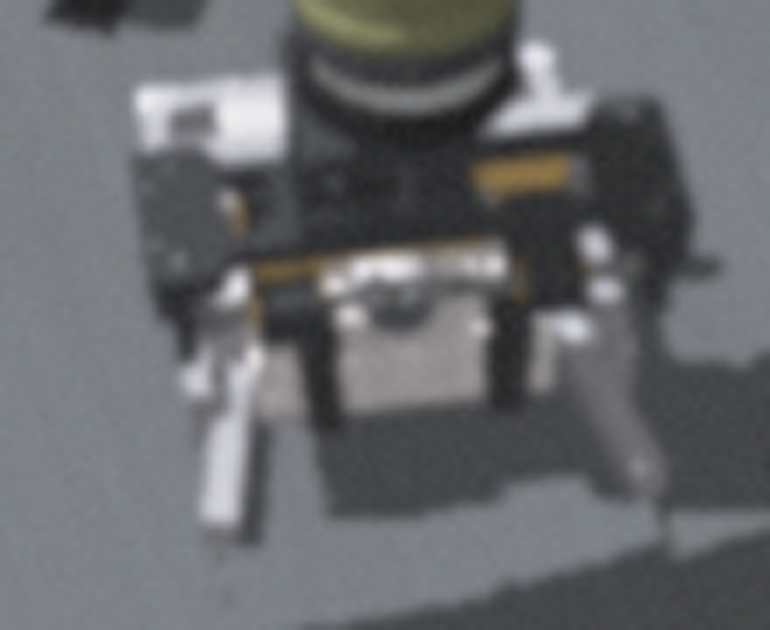

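Call:
carry_out --pt "0.0002 0.001 0" --pt "0.0004 0.002 0" --pt "0.0006 0.003 0" --pt "0.0008 0.004 0" --pt "0.0008 0.004 0" --roll '[0,0,0,0,0]'

```text
clock: 19.47
tool_pos: [0.5141, 0.0601, 0.037]
eef_rot: [0.767, 0.641, -0.001, 0.005]
contact_force: [-0.6, -9.2, 2.0]
opening: 0.597
```

```bash
python3 st.py
```

```text
19.47 [0.5141 0.0601 0.037 ] yawY -0.179 tilt [-0.0014  0.0046] F [-0.6 -9.2  2. ] M [-2.07 -0.05 -0.01] op 52.6 q [-0.25  0.94  0.07  2.03 -0.28  0.18 -0.12]
```

Call:
carry_out --pt "0.0002 0.001 0" --pt "0.0004 0.002 0" --pt "0.0006 0.003 0" --pt "0.0008 0.004 0" --pt "0.0008 0.004 0" --roll '[0,0,0,0,0]'

```text
clock: 19.88
tool_pos: [0.514, 0.0603, 0.037]
eef_rot: [0.768, 0.64, -0.004, 0.006]
contact_force: [-0.0, -12.3, 1.6]
opening: 0.599
```

```bash
python3 st.py
```

```text
19.88 [0.514  0.0603 0.037 ] yawY -0.1811 tilt [-0.0037  0.0059] F [ -0.  -12.3   1.6] M [-2.53  0.02  0.24] op 52.7 q [-0.26  0.94  0.08  2.03 -0.28  0.19 -0.12]
```

Call:
carry_out --pt "-0.0003 -0.002 0" --pt "-0.001 -0.006 0" --pt "-0.002 -0.012 0" --pt "-0.003 -0.02 0" --pt "-0.005 -0.03 0" --pt "-0.005 -0.03 0" --roll '[0,0,0,0,0,0]'

```text
clock: 20.38
tool_pos: [0.5081, 0.0277, 0.0371]
eef_rot: [0.769, 0.639, -0.005, 0.006]
contact_force: [-0.6, 0.0, 0.3]
opening: 0.597
```

Call:
carry_out --pt "0 0 0.03" --pt "0 0 0.06" --pt "-0.01 -0.03 0.09" --pt "-0.02 -0.07 0.12" --pt "-0.03 -0.11 0.12" --pt "-0.03 -0.15 0.12" --pt "-0.03 -0.19 0.12" --pt "-0.03 -0.22 0.12" --roll '[0,0,0,0,0,0,0,0]'

```text
clock: 21.05
tool_pos: [0.4774, -0.1952, 0.1576]
eef_rot: [0.769, 0.639, -0.005, 0.006]
contact_force: [1.2, -0.0, -0.2]
opening: 0.6
```

```bash
python3 st.py
python3 - <<'E'
from fj import *
for n in('top','side'):
    s=snapshot(n); pickle.dump(s,open(n+'13.pkl','wb')); save(s,n+'13',(210,170,320,260) if n=='top' else (260,150,370,240),7)
    hmap(s,'h13_'+n)
    print(fitcar(s,[.523,.126],1.395,ztop=.045)); print(pf(s,[.528,.15],1.395,.046))
    for q in('pawl','bumper'): print(q,[(np.round(d['pixel']),round(d['confidence'],2)) for d in tip_of(s,q)[:2]],[(np.round(d['pixel']),round(d['confidence'],2)) for d in cut_out(s,q)[:2]])
E
```

```text
21.05 [ 0.4774 -0.1952  0.1576] yawY -0.1854 tilt [-0.0045  0.0064] F [ 1.2 -0.  -0.2] M [-0.1   0.01  0.01] op 52.8 q [ 0.24  0.71  0.09  2.   -0.1   0.43  0.21]
(array([ 0.5248435 ,  0.13172066,  1.39802576, -0.01112132]), 1600, np.float64(3.8944193064082246))
([(array([0.52633708, 0.14940909, 1.39311901]), 334, np.float64(1.242390114923348)), (array([0.52633156, 0.14927488, 1.39345869, 0.04628991]), 334, np.float64(1.1797978044150101))], 0.86)Traceback (most recent call last):
  File "<stdin>", line 6, in <module>
ValueError: it knows: brush, carriage, gap, grinder, hammer, jig, magnet, mouth, pipe, pipe_tail, plain_pipe, tail
```

View pics/top13.png

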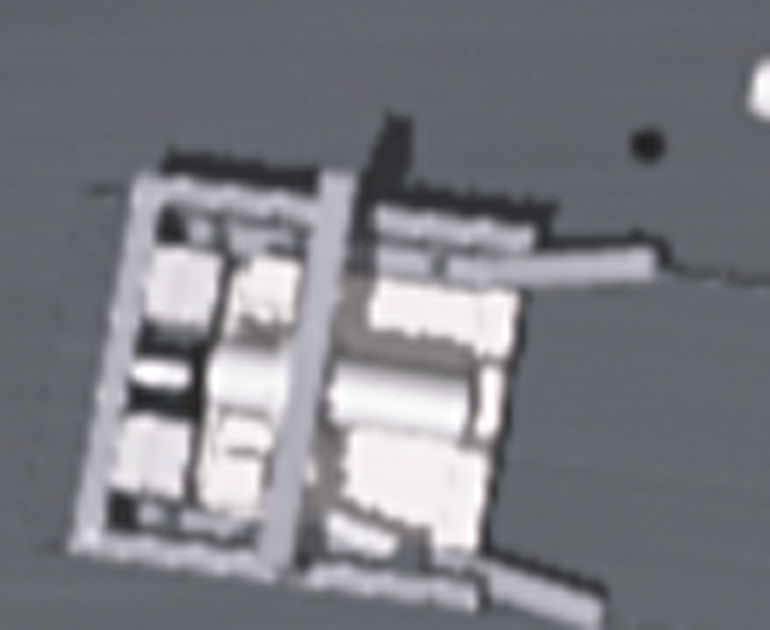

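View pics/h13_top.png

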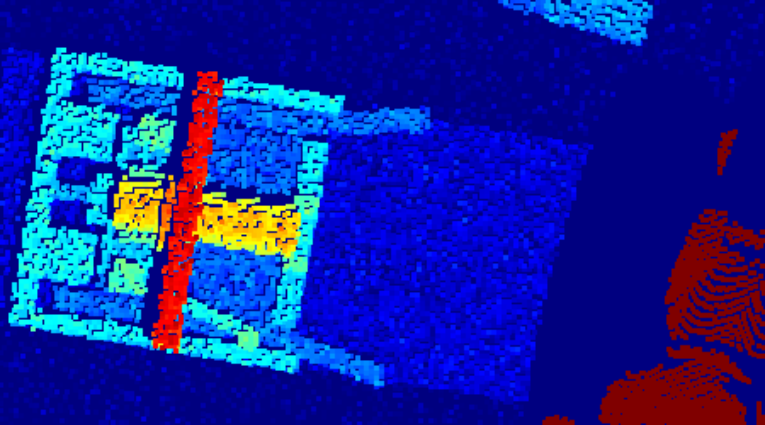

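Run:
```python
from fj import *
a=pickle.load(open('top5.pkl','rb')); b=pickle.load(open('top13.pkl','rb')); s=snapshot('side'); pickle.dump(s,open('side13.pkl','wb')); save(s,'side13',(260,150,370,240),7)
c=(230,225,285,262)
im=[cv2.resize(k['img'][c[1]:c[3],c[0]:c[2],::-1],None,fx=7,fy=7,interpolation=cv2.INTER_CUBIC) for k in(a,b)]
cv2.imwrite('pics/cmp.png',np.hstack(im))
print(fitcar(s,[.523,.126],1.395,ztop=.045)); print(pf(s,[.528,.15],1.395,.046))
for n,k in(('top',b),('side',s)):
    P,_,_=cloud(k); 
    c_,sn=np.cos(1.398),np.sin(1.398); A=c_*(P[:,0]-.5258)+sn*(P[:,1]-.131); B=-sn*(P[:,0]-.5258)+c_*(P[:,1]-.131)
    # tail bar: z 26..36 profile
    m=(np.abs(np.abs(B)-.035)<.015)&(P[:,2]>.027)&(P[:,2]<.036)&(A>-.09)&(A<-.03); print(n,'tail bar along pct',np.percentile(A[m],[5,50,95]).round(4),m.sum())
```

```text
(array([ 0.49641064,  0.13127066,  1.34135995, -0.0021176 ]), 944, np.float64(2.5388024265135187))
([(array([0.52895805, 0.14882676, 1.40057503]), 342, np.float64(0.9722665793727323)), (array([0.52904546, 0.14878088, 1.40045612, 0.04668046]), 342, np.float64(0.8865155812546894))], 0.58)
top tail bar along pct [-0.0655 -0.0593 -0.0531] 80
side tail bar along pct [-0.0667 -0.0604 -0.0527] 56
```

View pics/cmp.png

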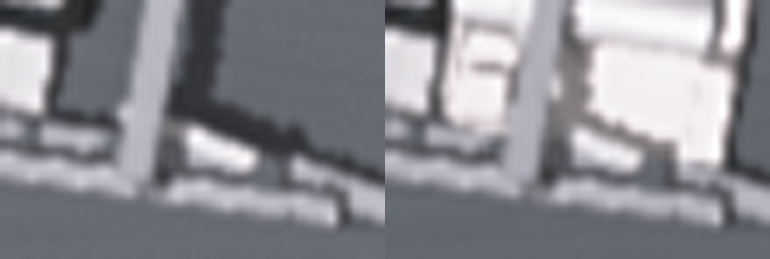

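View pics/side13.png

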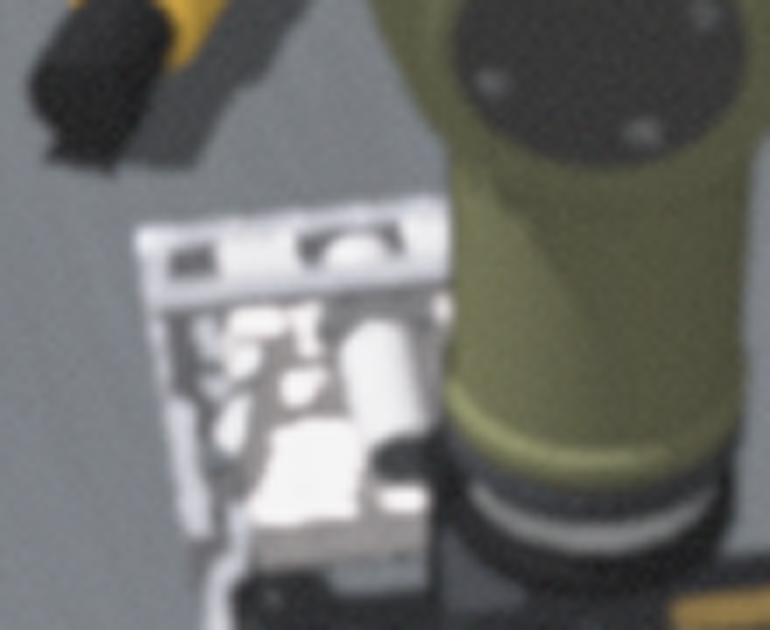

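Run:
```python
from fj import *
L=[pickle.load(open(n+'.pkl','rb')) for n in('side0','side1','side5','side13')]
c=(280,182,310,228); 
im=[cv2.resize(k['img'][c[1]:c[3],c[0]:c[2],::-1],None,fx=6.5,fy=12,interpolation=cv2.INTER_CUBIC) for k in L]
cv2.imwrite('pics/cmps.png',np.hstack(im))
c=(240,228,275,262)
L=[pickle.load(open(n+'.pkl','rb')) for n in('top1','top5','top13')]
im=[cv2.resize(k['img'][c[1]:c[3],c[0]:c[2],::-1],None,fx=7.5,fy=15,interpolation=cv2.INTER_CUBIC) for k in L]
cv2.imwrite('pics/cmpt.png',np.hstack(im))
```

```text
(no output)
```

View pics/cmps.png

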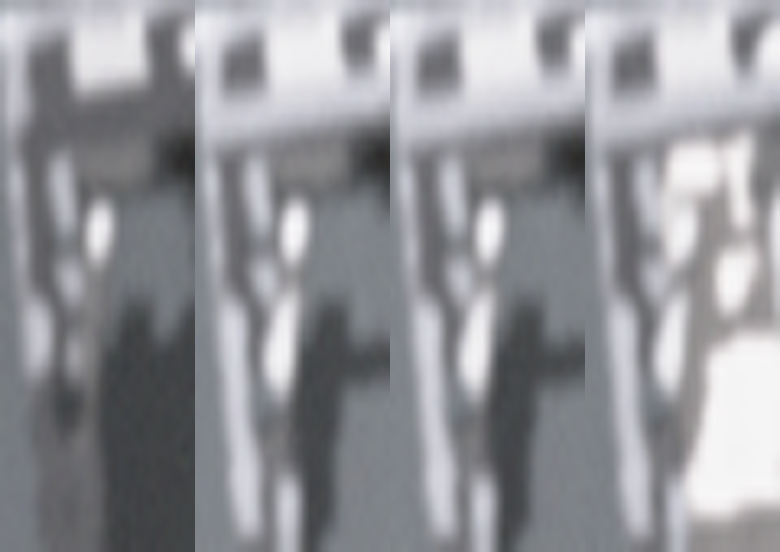

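View pics/cmpt.png

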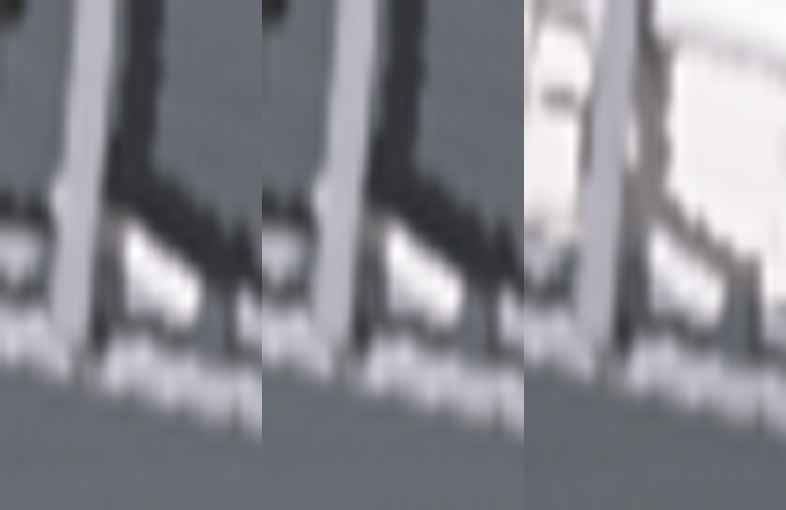

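The carriage stayed put when I backed off. The pawl shows at its free angle again (shift ≤0.6 px; a deflected pawl would show at least 2 px), with its nose behind the shoulder. The pipe axis reads 46 mm in both cameras. One last whole-scene check, then I hand it in.

Call:
carry_out --pt "0 -0.02 0.01" --pt "0 -0.04 0.02" --pt "0 -0.06 0.03" --pt "0 -0.06 0.03" --pt "0 -0.06 0.03" --pt "0 -0.06 0.03" --roll '[0,0,0,0,0,0]'

```text
clock: 21.75
tool_pos: [0.4778, -0.2502, 0.1864]
eef_rot: [0.769, 0.639, -0.004, 0.004]
contact_force: [-0.4, 0.1, 0.7]
opening: 0.603
```

```bash
python3 st.py
python3 - <<'E'
from fj import *
s=snapshot('top'); save(s,'top14'); a=pickle.load(open('top13.pkl','rb'))
print(pf(s,[.528,.15],1.395,.046))
s2=snapshot('side'); save(s2,'side14',(260,150,370,240),7); print(pf(s2,[.528,.15],1.395,.046))
E
```

```text
21.75 [ 0.4778 -0.2502  0.1864] yawY -0.1835 tilt [-0.0041  0.0045] F [-0.4  0.1  0.7] M [-0.07  0.07  0.04] op 53.1 q [ 0.34  0.68  0.08  1.91 -0.08  0.55  0.29]
([(array([0.52625328, 0.14955597, 1.4040006 ]), 264, np.float64(1.3219268418813384)), (array([0.52627677, 0.14955173, 1.40388564, 0.04607285]), 264, np.float64(1.3027792666144038))], 0.71)
([(array([0.52888084, 0.14892439, 1.40414138]), 337, np.float64(1.0122203698053749)), (array([0.52894289, 0.14893307, 1.40432721, 0.04658529]), 337, np.float64(0.9942953591869953))], 0.54)
```

View pics/top14.png

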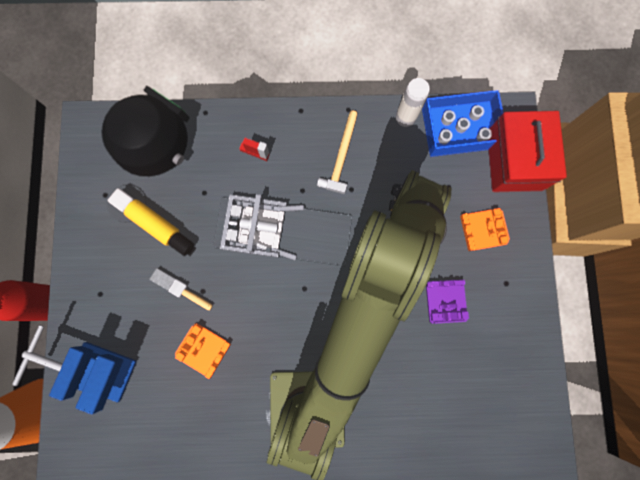

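View pics/side14.png

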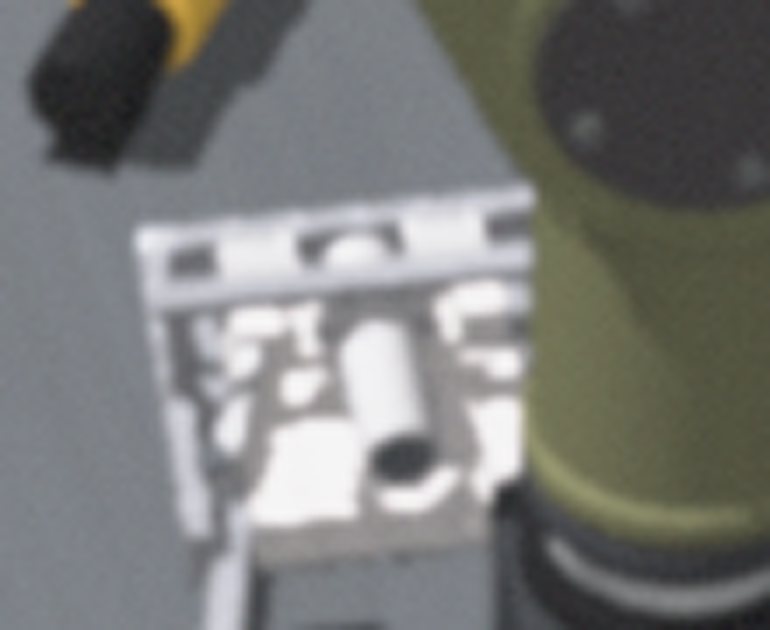

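```bash
python3 -c "
from plant import finish_job; print(finish_job())"
```

```text
the job is handed in; nothing more can be done
None
```

The flanged pipe is in the metal carriage's cradle and the carriage is pushed in under the bridge. My checks say the pawl has latched, though I did not prove that with a pull test. I handed the job in at about 22 s of the 64 s.

- **Loading:** I set the pipe down in front of the rails and let go there. It met no resistance until it reached seated height. After release, both cameras put its axis at about 46 mm, the seated value, so the flange is in the gap.
- **Pushing:** I pushed the tail bar with two spread fingertips in small steps. The force stayed at 3–4 N along the rails. It then climbed over about 10 mm of bumper travel and rose sharply to 12 N at what looks like the rigid stop.
- **Final looks:** After I backed off, the pipe stood in the same place in two looks about 0.7 s apart, with its axis still at about 46 mm. The pawl was back within about 0.6 pixel of its free position; held aside it should show at least 2 pixels. The tools show no movement in the last top view. The arm hid the rack and one orange carriage there, so the plain pipe was not rechecked after the first lift.

**What disagreed or failed:**
- The two cameras differ by about 2–3 mm.
- The direct fit of the carriage's pose under the bridge failed, so I judged its position from the pipe and tail bar instead.
- The vision networks cannot report the pawl, so its state comes from comparing images.

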